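# Weld seam check on the storeroom bench

### The job

Check the panel's weld seam: move all the pipe fittings off the panel into the tray, and set the tester's dial to six clicks from its off stop. Then take the probe from its rest and draw its tip slowly, about 3 cm a second, just over the seam (within a few millimetres, or lightly touching) along its whole length from the end with the round black mark. Hang the probe back in its rest, and only then turn the dial back to the off stop; leave the other things on the bench alone.

Things in the scene. Friction and masses are not known exactly. Their poses are not given: they have to be found in the camera images.
- tray: Grey plastic tray, open at the top, fixed to the table to the left or right of the panel (the tester is on the other side). Outside 240 mm (its x) by 220 mm (its y) by 45 mm high, walls and floor 5 mm. Origin: centre of its underside, on the table.
- panel: Aluminium sheet panel lying fixed on the table in front of the robot, 230 mm (its x) by 330 mm (its y), 10 mm thick. Origin: centre of its underside. A dark weld seam runs over its top in a dog-leg. The pipe fittings stand on it at the start.
- coupling_mid (a point): Straight steel pipe coupling, a plain cylinder 50 mm across and 70 mm high, 0.2 kg, standing. Point at its centre, half-way up (35 mm); z along its axis. May be absent.
- reducer_mid (a point): Steel pipe reducer, round, 80 mm high, standing on its wide end: 60 mm across up to 22 mm, tapering to 44 mm across at 42 mm and 40 mm across at the top; 0.18 kg. Point on its axis half-way up (40 mm), z up its axis. May be absent.
- saddle_mid (a point): Steel pipe saddle block, 0.25 kg: base 90 mm (its x) by 40 mm (its y) by 12 mm, and on its middle a block 46 mm (x) by 40 mm (y) up to 60 mm high. The y faces are flat, 40 mm apart. Point at its centre, half-way up (30 mm), z up. May be absent.
- flange_mid (a point): Flanged steel stub, 0.28 kg: a disc 72 mm across and 12 mm thick below, a round pipe 44 mm across on it up to 74 mm. Point on its axis half-way up (37 mm), z up. May be absent.
- dial (a joint): The tester's dial, rad: 0 at the off stop, growing as it is turned clockwise seen from above, up to a stop at 4.712. It clicks every 30 degrees (0.5236 rad), so positions are 0 to 9 clicks from the off stop; six clicks is 3.142. A click takes about 0.1 N m; a sprung detent pulls the freed dial into the nearest position.
- dial_grip (a point): Centre of the dial's grip bar, on its vertical axis, 11 mm below the top of the bar. The black bar is 60 mm long, 16 mm wide and 30 mm high on a black disc 68 mm across, whose top is 19 mm below this point. The point's x points along the bar to its pointer end (white stripe); z is up. Seated on top of the grey tester box (110 by 150 by 75 mm high, fixed), with ten white ticks about it, one for each click; the longer, thicker tick is the off stop.
- probe_grip (a point): Centre of the square black handle of the test probe (26 by 26 mm, 55 mm high), x and y square to the handle's faces, z up the probe. The probe is upright, 138 mm from tip to top of handle, 0.15 kg; below the handle is a round collar 48 mm across and 8 mm thick (its top 27.5 mm below this point), then a steel shaft 14 mm across down to the tip, 110.5 mm below this point. It starts hanging by its collar in the rest.
- probe_tip (a point): The probe's lower tip (8 mm ball end; this point is its lowest point).
- rest_slot (a point): The probe rest: a fixed fork beside the tester, on its far side, whose two level tines (each 12 mm wide, 26 mm gap between, running along this point's x, open to -x, closed 30 mm beyond this point at +x by a 50 mm wide post no higher than the tines) hold the probe's collar from below. This point: middle of the slot, level with the tops of the tines, 100 mm above the table. Hanging, the probe's shaft stands in the slot here, its tip 75 mm below this point.
- seam_0 (a point): Point 0 of 6 on top of the weld seam, 12 mm above the table: its start, the end by the round black mark.
- seam_1 (a point): Point 1 of 6 on top of the weld seam, 12 mm above the table; the seam runs straight from each point to the next.
- seam_2 (a point): Point 2 of 6 on top of the weld seam, 12 mm above the table; the seam runs straight from each point to the next.
- seam_3 (a point): Point 3 of 6 on top of the weld seam, 12 mm above the table; the seam runs straight from each point to the next.
- seam_4 (a point): Point 4 of 6 on top of the weld seam, 12 mm above the table; the seam runs straight from each point to the next.
- seam_5 (a point): Point 5 of 6 on top of the weld seam, 12 mm above the table; the seam runs straight from each point to the next.
- seam_6 (a point): Point 6 of 6 on top of the weld seam, 12 mm above the table: its other end.
- wrench: Bystander, not part of the job: steel wrench lying on the table between the robot and the panel. Origin at its underside.
- spray: Bystander, not part of the job: spray can, 60 mm across, 170 mm high. Origin at its underside.
- flask: Bystander, not part of the job: white plastic bottle, 72 mm across, 160 mm high. Origin at its underside.
- driver: Bystander, not part of the job: screwdriver lying on the table. Origin at its underside.
- carton: Bystander, not part of the job: small cardboard carton 90 x 120 x 70 mm. Origin at its underside.
- mug: Bystander, not part of the job: white mug, 76 mm across, 90 mm high. Origin at its underside.

How it is judged:
By the outcome, as a careful person would: the job done as asked, in the order asked, and still so for the second after the job is handed in, with the robot touching nothing.
Of coupling, reducer, saddle, flange only 2 to 4 are there at a start; the rules pass over those that are not, and their reading is None.
At some moment in a run one of coupling, reducer, saddle, flange may be knocked a few centimetres aside while the robot is not near it.
It also fails if it takes over 210 s, if anything falls off the work surface, if the arm or the gripper's body presses on something with over 40 N, if the wrist force passes 120 N, or if a joint passes its speed limit or range.

### The arm

A 6-joint arm with a two-finger parallel gripper is mounted at the origin on the work surface. World frame = base frame: x ahead of the robot, y to its left, z up, the work surface at z = 0. Lengths are in mm, angles in rad, forces in N, time in s.
With the tool pointing down it reaches from about 400 to 925 mm from the base axis. Payload 12.5 kg.
Tool frame: the origin (TCP) lies at the centre of the arm's flange, where the gripper is bolted on; the fingertips stand 190 mm ahead of it and the grasp point (between the pads) lies 171 mm ahead of it; z points along the fingers, y is the direction in which the jaws open and shut (so a half turn about z gives the same grasp; the last joint's range is limited). The gripper opens to 95 mm and grips with 3 to 60 N. Pads are 20 mm wide; open, the fingers measure 119 mm over their backs; the gripper's body (75 mm by 180 mm) begins 59 mm behind the grasp point.
Start: joints at [-1.224, 0.491, 1.559, -0, 1.092, -0.106], TCP at [273.447, -562.007, 404.761] pointing down, gripper open.
Joint ranges: [-3.1, 3.1], [-0.84, 2.19], [0.05, 2.79], [-1.13, 4.28], [0.06, 2.93], [-2.69, 2.69]. Speed limits (rad/s): [2.22, 2.22, 2.79, 3.14, 3.14, 3.14].

### API

Orientations are given as [roll, pitch, yaw] about the fixed x, y, z axes, in that order (R = Rz(yaw) Ry(pitch) Rx(roll)).
In Python, from cell import env gives the robot as it stands.
- The arm moves only by the shell command python3 -m pendant 'ROWS'. ROWS is JSON, a list of rows, each an object of numbers: "x", "y", "z": the shift along the tool's x, y, z in units of 150 mm (1.0 is 150 mm); "rx", "ry", "rz": the turn, a rotation vector about the tool's x, y, z in units of 45 degrees (1.0 is 45 degrees); "jaw": the opening, from 0 (shut) to 1 (fully open). In form: [{"x": .., "y": .., "z": .., "rx": .., "ry": .., "rz": .., "jaw": ..}, ...]. A call has 1 to 10 rows; each row is the pose to reach, as a shift and turn from the pose commanded when the call began, along the tool's axes at that moment; what a row does not reach only later rows make up. A row lasts 1/8 s, in which the tool goes at most 62.5 mm and 10.7 degrees, less where a joint would pass 70% of its speed; a pose out of reach is approached as far as the arm can. A call with a number of a shift or a turn outside -1 to 1 is refused whole. A call with a gripper value outside its range is refused whole. The fingers move at their own pace and stop on an object; the grip force is fixed at half the most. Time passes only in rows, so rows that repeat a pose let the fingers close. It gives the time, the measured TCP pose, the force and the opening at its end, in the units of the state.
- env.state(): the state, without advancing time (a new reading comes with each control period).
- env.read_camera(name): name is "scene" or "top"; returns a dict with "img" (420x560x3 uint8, red, green, blue), "fx", "fy", "cx", "cy" (pixels), "D" ([k1, k2, p1, p2, k3] as OpenCV has them; the pictures are not rectified), "rvec" (rotation vector, rad) and "tvec" (3), from world to camera coordinates, as OpenCV has them. Camera axes: x right, y down, z forward; pixel columns grow to the right and rows downward; lengths in mm; the calibration is good to about 2 mm. A picture is of the moment at which its call begins. There is no depth.
- env.job_done(): hands the job in, once; it reports no verdict.
The state is a dict: "t": time; "joints": joint angles; "qvel": joint speeds; "tau": joint torques, N m; "eef_pos": TCP position; "tcp_rot": TCP orientation; "ft_force": force on the tool from outside, world axes, zero at the start; "moment": the same for the moment, N m; "opening": opening from 0.0 (shut) to 1.0 (fully open).
Only numpy, scipy, OpenCV 4.12 (cv2) and the standard library are available. Lean on these libraries where they do the work, as an engineer would, in place of code of your own. Each camera call takes 0.05 s, during which the arm holds its last target.

## Working session

There is one attempt and no reset: what is moved stays moved. The work goes in short steps, Python scripts to look and compute and a shell command to move; the robot and the scene stay as the last step left them, time stands still between calls to the robot, and variables do not carry over. Pictures are saved under pics/ and viewed, and the job is handed in when it is done.

```bash
ls; mkdir -p pics; python3 - <<'E'
from cell import env
import cv2
for n in ["scene","top"]:
    c=env.read_camera(n)
    cv2.imwrite(f"pics/{n}0.png",c["img"][:,:,::-1])
    print(n,{k:v for k,v in c.items() if k!="img"})
print(env.state())
E
```

```text
pics
scene {'fx': 426.9385112047859, 'fy': 426.9385112047859, 'cx': 283.23726694171677, 'cy': 211.22517535819816, 'D': array([-0.11880566,  0.        ,  0.        ,  0.        ,  0.        ]), 'rvec': array([ 2.42193888,  0.73568959, -0.25860651]), 'tvec': array([-456.25760408, -202.39228434, 1321.00070638])}
top {'fx': 399.17264079651335, 'fy': 399.17264079651335, 'cx': 277.3895060789407, 'cy': 214.20915015942407, 'D': array([0.02345793, 0.        , 0.        , 0.        , 0.        ]), 'rvec': array([ 2.13346346, -2.18570163,  0.19291545]), 'tvec': array([  1.01653633, 580.50511066, 846.3741398 ])}
{'t': 0.1, 'joints': array([-1.22355398e+00,  4.91504693e-01,  1.55940638e+00,  2.28356944e-05,
        1.09167214e+00, -1.05583393e-01]), 'qvel': array([-0.00073177, -0.00116627, -0.00231555, -0.00021699, -0.00035221,
        0.00191291]), 'tau': array([ 3.20572894e-03, -6.13624120e+01, -2.58604538e+01,  6.94169174e-02,
        4.70756495e-02, -8.01223518e-05]), 'eef_pos': array([ 273.46411269, -561.96673273,  404.21056767]), 'tcp_rot': array([-3.14060975e+00, -1.24533368e-04,  4.52815145e-01]), 'ft_force': array([-0.03779376,  0.27122311, -0.02469918]), 'moment': array([-0.00195681,  0.04514753,  0.03874865]), 'opening': 1.000998353472825}
```

View pics/scene0.png

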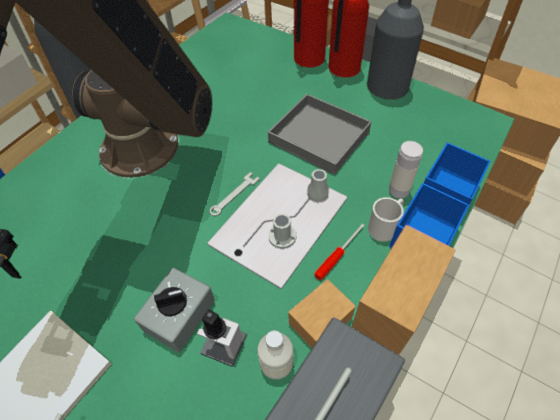

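View pics/top0.png

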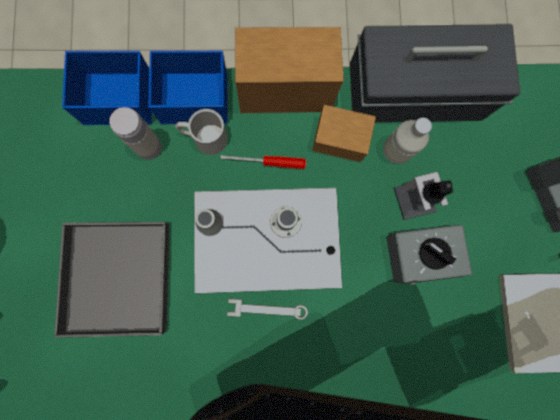

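Top view: up is +x and left is +y. Two fittings are present: a reducer near (207,217) and a flange near (287,219). The tray is on the left, and the tester (437,254) and probe (440,190) are on the right. The seam mark is at (331,250). I'll zoom in next.

```bash
cat > h.py <<'E'
import numpy as np, cv2, json
from cell import env
from scipy.spatial.transform import Rotation as Ro
def cam(n):
    c=env.read_camera(n); c["K"]=np.array([[c["fx"],0,c["cx"]],[0,c["fy"],c["cy"]],[0,0,1]])
    c["R"]=cv2.Rodrigues(c["rvec"])[0]; c["C"]=-c["R"].T@c["tvec"]; c["n"]=n
    return c
def ray(c,uv):
    p=cv2.undistortPoints(np.array(uv,float).reshape(-1,1,2),c["K"],c["D"]).reshape(-1,2)
    d=np.c_[p,np.ones(len(p))]@c["R"]; return d/np.linalg.norm(d,axis=1)[:,None]
def plane(c,uv,z):
    d=ray(c,uv); s=(z-c["C"][2])/d[:,2]; return c["C"]+s[:,None]*d
def proj(c,P):
    return cv2.projectPoints(np.array(P,float).reshape(-1,1,3),c["rvec"],c["tvec"],c["K"],c["D"])[0].reshape(-1,2)
def tri(c1,u1,c2,u2):
    A=[];b=[]
    for c,u in((c1,u1),(c2,u2)):
        d=ray(c,[u])[0]; M=np.eye(3)-np.outer(d,d); A.append(M); b.append(M@c["C"])
    X=np.linalg.lstsq(np.vstack(A),np.hstack(b),rcond=None)[0]; return X
def crop(c,x0,y0,x1,y1,k,name):
    im=cv2.resize(c["img"][y0:y1,x0:x1,::-1],None,fx=k,fy=k,interpolation=cv2.INTER_CUBIC); cv2.imwrite(f"pics/{name}.png",im)
def go(pos,yaw):
    """shift/turn in pendant units from the current pose to TCP pos (mm) pointing down with yaw"""
    s=env.state(); R=Ro.from_euler('xyz',s["tcp_rot"]); T=Ro.from_euler('xyz',[np.pi,0,yaw])
    t=R.inv().apply(np.array(pos)-s["eef_pos"])/150; r=(R.inv()*T).as_rotvec()/(np.pi/4)
    return np.round(t,4),np.round(r,4)
E
python3 - <<'E'
from h import *
t=cam("top"); s=cam("scene")
crop(t,180,170,360,310,4,"t1"); crop(t,380,150,500,300,4,"t2"); crop(s,120,250,320,390,4,"s2"); crop(s,200,150,360,290,4,"s1")
E
```

```text
(no output)
```

View pics/t1.png

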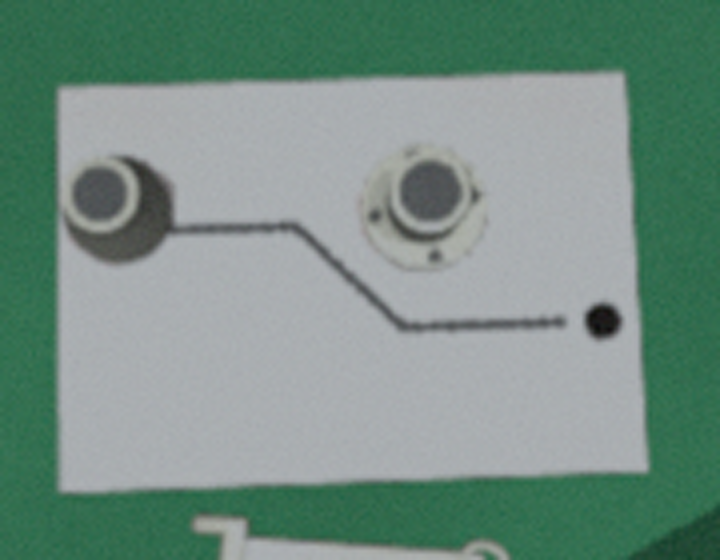

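View pics/t2.png

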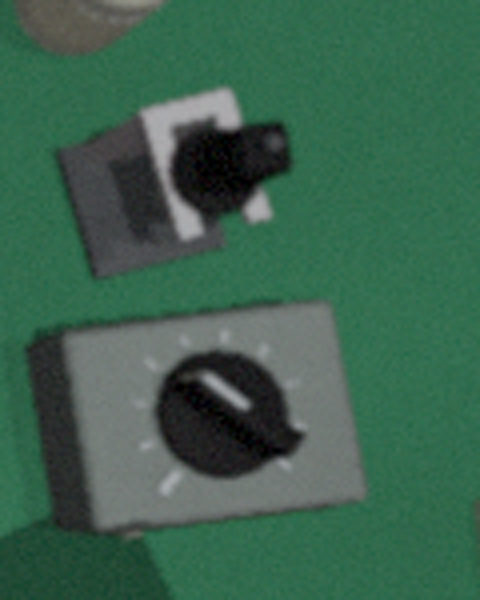

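View pics/s2.png

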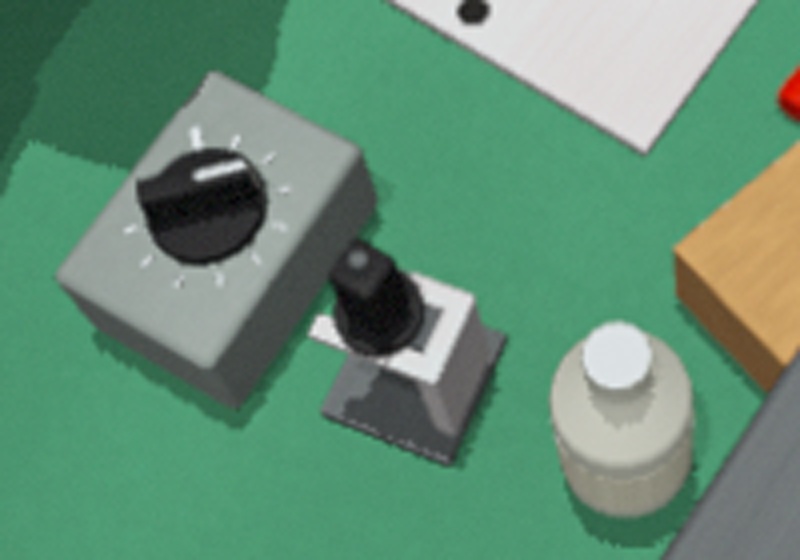

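View pics/s1.png

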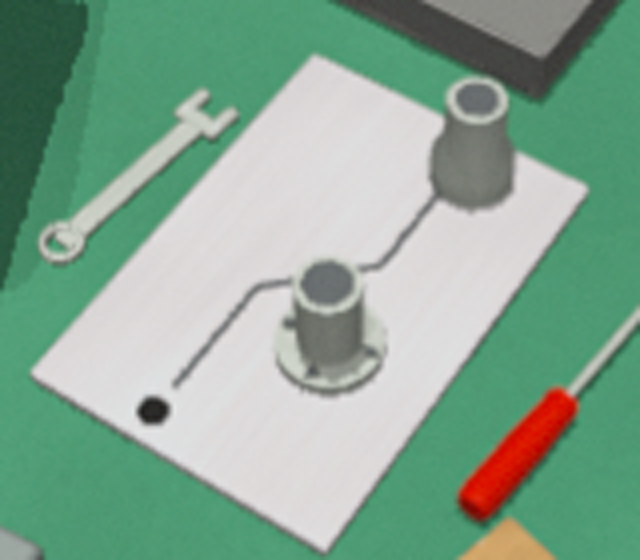

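The enlarged views show:
- The flange is clear of the seam.
- The reducer covers the seam's far end.
- The dial's pointer stripe points to the upper left, near tick 3, with the long tick at lower left.
- The probe's handle leans away to the right by parallax only.

Now I'll measure.

```bash
python3 - <<'E'
from h import *
np.set_printoptions(precision=1,suppress=True)
t=cam("top"); s=cam("scene")
T=lambda p:[(180+x/4-.375,170+y/4-.375) for x,y in p]
T2=lambda p:[(380+x/4-.375,150+y/4-.375) for x,y in p]
S2=lambda p:[(120+x/4-.375,250+y/4-.375) for x,y in p]
S1=lambda p:[(200+x/4-.375,150+y/4-.375) for x,y in p]
print("cams",t["C"],s["C"])
print("panel top",plane(t,T([(60,88),(624,72),(648,470),(60,492)]),10))
print("panel sc",plane(s,S1([(588,188),(325,552),(32,374),(318,55)]),10))
print("seam top",plane(t,T([(603,321),(562,321),(403,325),(296,227),(174,230)]),12))
print("seam sc",plane(s,S1([(153,410),(176,384),(258,288),(380,266),(437,198)]),12))
tk=[(172,483),(149,445),(140,404),(151,363),(185,340),(224,336),(264,350),(293,385),(300,428),(287,463)]
sk=[(196,138),(235,142),(270,157),(285,190),(280,227),(256,258),(220,278),(180,283),(147,262),(130,230)]
for nm,P in(("t",plane(t,T2(tk),75)),("s",plane(s,S2(sk),75))):
    A=np.c_[2*P[:,:2],np.ones(len(P))]; c=np.linalg.lstsq(A,(P[:,:2]**2).sum(1),rcond=None)[0]
    d=P[:,:2]-c[:2]; print(nm,"dial c",c[:2],np.hypot(*d.T),np.degrees(np.arctan2(d[:,1],d[:,0])))
for z in (104,115):
    print("stripe",z,plane(t,T2([(205,375),(250,408)]),z)[:,:2],plane(s,S2([(243,165),(197,177)]),z)[:,:2])
print("flange top", tri(t,T([(429,192)])[0],s,S1([(327,283)])[0]), "reducer top",tri(t,T([(101,194)])[0],s,S1([(477,99)])[0]))
print("handle top",tri(t,T2([(274,143)])[0],s,S2([(356,256)])[0]))
print("rest top",plane(t,T2([(140,108),(232,88),(186,240)]),100),plane(s,S2([(412,275),(474,295),(437,382),(310,333)]),100))
print("box top",plane(t,T2([(65,335),(330,300),(366,497),(95,530)]),75),plane(s,S2([(212,72),(360,155),(212,370),(58,277)]),75))
print("tray",plane(t,[(64,224),(166,222),(167,335),(57,336)],45),plane(s,[(307,98),(370,128),(334,168),(269,130)],45))
E
```

```text
cams [450.9  16.6 921.8] [ 916.4 -517.1  941.8]
panel top [[ 642.2  175.9   10. ]
 [ 645.1 -152.2   10. ]
 [ 415.7 -154.8   10. ]
 [ 412.7  174.9   10. ]]
panel sc [[ 643.6  176.5   10. ]
 [ 647.3 -152.7   10. ]
 [ 419.4 -153.8   10. ]
 [ 417.3  176.1   10. ]]
seam top [[ 500.  -132.9   12. ]
 [ 500.5 -109.4   12. ]
 [ 500.5  -18.6   12. ]
 [ 557.9   41.1   12. ]
 [ 557.8  110.7   12. ]]
seam sc [[ 501.9 -132.3   12. ]
 [ 502.4 -108.9   12. ]
 [ 502.8  -19.2   12. ]
 [ 560.4   40.4   12. ]
 [ 561.7  110.    12. ]]
t dial c [ 483.8 -344.6] [45.  41.6 42.5 44.7 43.3 42.7 43.7 43.7 43.3 42.8] [ 141.2  110.9   80.6   50.2   20.3   -8.3  -38.4  -69.7 -100.3 -127.5]
s dial c [ 484.4 -342. ] [44.6 41.7 44.4 44.  43.9 42.9 43.  44.9 43.2 43.5] [ 140.3  109.6   78.6   48.6   19.5   -8.9  -38.2  -66.8  -97.6 -127.7]
stripe 104 [[ 503.5 -326.6]
 [ 486.  -348.4]] [[ 498.2 -317.8]
 [ 482.1 -337.4]]
stripe 115 [[ 502.8 -322. ]
 [ 485.5 -343.5]] [[ 503.7 -320.4]
 [ 487.8 -339.8]]
flange top [567.1 -31.2  83. ] reducer top [569.2 141.1  90. ]
handle top [ 610.4 -339.8  173.8]
rest top [[ 646.3 -305.3  100. ]
 [ 656.2 -355.4  100. ]
 [ 574.8 -324.2  100. ]] [[ 612.3 -314.2  100. ]
 [ 645.8 -304.7  100. ]
 [ 658.4 -352.1  100. ]
 [ 588.5 -368.8  100. ]]
box top [[ 528.5 -265.    75. ]
 [ 544.2 -409.8   75. ]
 [ 438.9 -418.8   75. ]
 [ 425.2 -273.5   75. ]] [[ 428.8 -276.6   75. ]
 [ 534.6 -268.8   75. ]
 [ 549.1 -409.6   75. ]
 [ 444.  -419.7   75. ]]
tray [[568.8 449.6  45. ]
 [568.1 231.8  45. ]
 [328.6 225.9  45. ]
 [334.8 451.   45. ]] [[349.  437.7  45. ]
 [584.7 423.7  45. ]
 [574.7 220.5  45. ]
 [332.9 246.3  45. ]]
```

The two views agree to 2–3 mm and the heights check out: flange top is at 83 mm (84 expected) and reducer top at 90 mm (90 expected). The dial is at 3 clicks, since its stripe heads about 51° and the off tick is at about 141°. Next I'll refine the rest and the handle yaw, and work out the first move.

```bash
python3 - <<'E'
from h import *
t=cam("top"); s=cam("scene")
def g(c,x0,y0,x1,y1,k,n):
    im=c["img"][y0:y1,x0:x1,::-1].astype(float); im=255*np.clip(im/255,0,1)**.5
    cv2.imwrite(f"pics/{n}.png",cv2.resize(im.astype(np.uint8),None,fx=k,fy=k,interpolation=cv2.INTER_CUBIC))
g(t,390,165,460,225,10,"t3"); g(s,190,300,255,365,9,"s3")
print(go([353,-432,404],0))
E
```

```text
(array([ 0.8561, -0.5473,  0.0045]), array([-1.000e-04,  0.000e+00,  5.765e-01]))
```

View pics/t3.png

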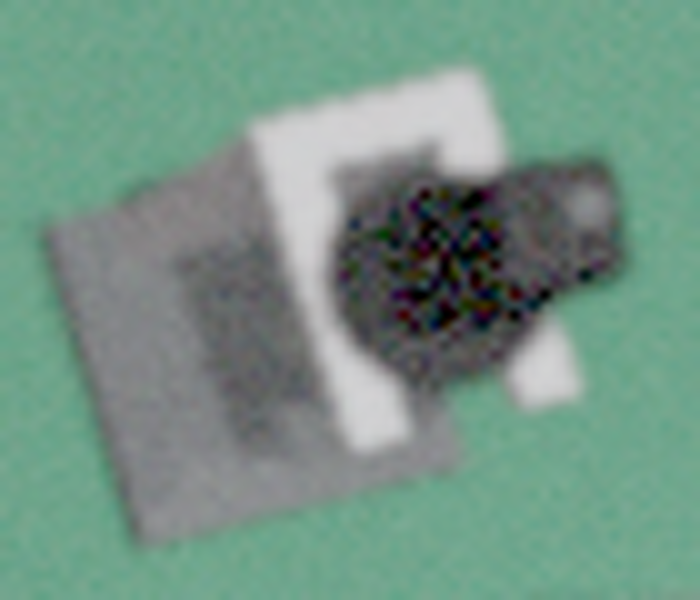

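View pics/s3.png

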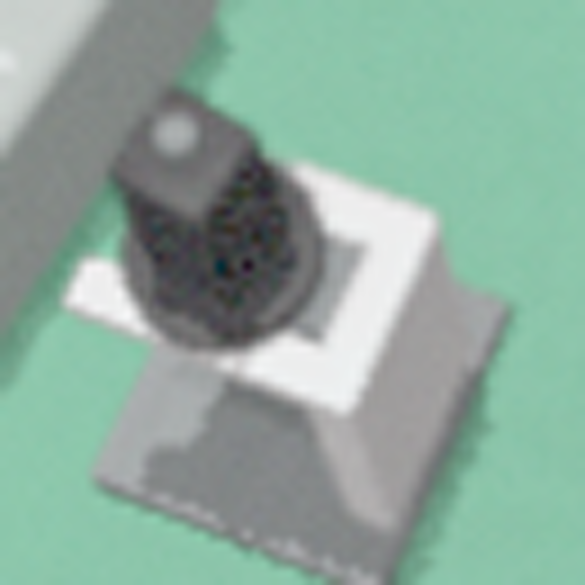

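These show the fork's top face with far corners (250,130) and (490,68) and tine tips at (352,455) and (585,392) in the t3 crop. The handle carries a grey knob at (588,203) in t3 and (176,132) in s3.

```bash
python3 - <<'E'
from h import *
np.set_printoptions(precision=1,suppress=True)
t=cam("top"); s=cam("scene")
T=lambda p:[(390+x/10-.45,165+y/10-.45) for x,y in p]
S=lambda p:[(190+x/9-.44,300+y/9-.44) for x,y in p]
P=plane(t,T([(250,130),(490,68),(585,392),(352,455),(333,160),(440,140)]),100); print(P)
Q=plane(s,S([(302,160),(440,213),(345,415),(62,302),(92,258)]),100); print(Q)
a=lambda v:np.degrees(np.arctan2(v[1],v[0]))
print("left tine",a(P[0]-P[3]),"right",a(P[1]-P[2]),"far",a(P[0]-P[1])-90,"sc right",a(Q[2]-Q[3]),a(Q[1]-Q[2])-90)
print("knob",tri(t,T([(588,203)])[0],s,S([(176,132)])[0]))
H=plane(s,S([(178,92),(255,140),(205,210),(115,165)]),163);print("handle top",H,H.mean(0),a(H[1]-H[0]),a(H[2]-H[1]),a(H[2]-H[3]))
print(plane(t,T([(605,158),(625,275)]),163))
print("collar",plane(t,T([(432,278)]),108),plane(s,S([(220,250)]),108))
E
```

```text
[[ 644.3 -305.   100. ]
 [ 656.8 -357.4  100. ]
 [ 586.3 -371.6  100. ]
 [ 574.  -321.2  100. ]
 [ 637.4 -322.2  100. ]
 [ 641.3 -345.4  100. ]]
[[ 611.7 -311.8  100. ]
 [ 646.2 -304.   100. ]
 [ 657.5 -354.1  100. ]
 [ 587.7 -370.   100. ]
 [ 586.6 -357.9  100. ]]
left tine 12.973687562142258 right 11.375819720639479 far 13.362967961389856 sc right 12.824311928329028 12.701149196222332
knob [ 611.6 -340.3  173.5]
handle top [[ 602.4 -330.1  163. ]
 [ 623.3 -329.3  163. ]
 [ 624.4 -347.8  163. ]
 [ 601.8 -350.9  163. ]] [ 613.  -339.5  163. ] 2.237115600112869 -86.53538357244936 7.789749597287557
[[ 622.4 -349.9  163. ]
 [ 598.9 -351.8  163. ]]
collar [[ 609.9 -337.8  108. ]] [[ 612.7 -341.4  108. ]]
```

```bash
python3 -m pendant '[{"x":0.43,"y":-0.27,"rz":0.24},{"x":0.856,"y":-0.547,"rz":0.47},{"x":0.856,"y":-0.547,"rz":0.5765}]'; python3 -c "
from h import *
print(go([567,-31,404],0))"
```

```text
(array([ 3.3085, -2.3271,  0.0049]), array([-0.    , -0.    ,  0.5765]))invalid input
```

```bash
python3 -m pendant '[{"x":0.43,"y":-0.27,"z":0,"rx":0,"ry":0,"rz":0.24,"jaw":1},{"x":0.856,"y":-0.547,"z":0,"rx":0,"ry":0,"rz":0.47,"jaw":1},{"x":0.856,"y":-0.547,"z":0,"rx":0,"ry":0,"rz":0.5765,"jaw":1}]'; python3 -c "
from h import *
print(go([567,-31,404],0))"
```

```text
t: 0.88
eef_pos: [354.1, -429.7, 405.0]
tcp_rot: [-3.141, -0.0, -0.002]
ft_force: [-0.2, 0.4, 0.3]
opening: 1.003
(array([ 1.4128, -2.6611,  0.0072]), array([-0.0002, -0.0002, -0.0031]))
```

```bash
python3 -m pendant '[{"x":0.25,"y":-0.35,"z":0,"rx":0,"ry":0,"rz":0,"jaw":1},{"x":0.5,"y":-0.7,"z":0,"rx":0,"ry":0,"rz":0,"jaw":1},{"x":0.7,"y":-1,"z":0,"rx":0,"ry":0,"rz":0,"jaw":1}]'; python3 -m pendant '[{"x":0.25,"y":-0.35,"z":0,"rx":0,"ry":0,"rz":0,"jaw":1},{"x":0.5,"y":-0.7,"z":0,"rx":0,"ry":0,"rz":0,"jaw":1},{"x":0.71,"y":-1,"z":0,"rx":0,"ry":0,"rz":0,"jaw":1}]'; python3 -m pendant '[{"x":0,"y":-0.33,"z":0.2,"rx":0,"ry":0,"rz":0,"jaw":1},{"x":0,"y":-0.66,"z":0.4,"rx":0,"ry":0,"rz":0,"jaw":1},{"x":0,"y":-0.66,"z":0.4,"rx":0,"ry":0,"rz":0,"jaw":1}]'; python3 - <<'E'
from h import *
print(go([567,-31,233],0))
s=cam("scene"); t=cam("top")
crop(s,150,0,410,290,2.5,"s4"); crop(t,100,60,400,300,2.5,"t4")
E
```

```text
t: 1.25
eef_pos: [458.9, -280.3, 404.9]
tcp_rot: [3.141, -0.0, -0.0]
ft_force: [0.8, -0.1, -0.3]
opening: 0.999
t: 1.62
eef_pos: [565.5, -130.1, 405.0]
tcp_rot: [3.141, -0.0, 0.0]
ft_force: [-0.0, -0.7, -0.3]
opening: 1.001
t: 2.0
eef_pos: [564.1, -30.3, 342.9]
tcp_rot: [-3.141, 0.004, 0.004]
ft_force: [0.7, -0.5, 0.3]
opening: 0.998
(array([0.0221, 0.0056, 0.7324]), array([-0.001 ,  0.0048,  0.0047]))
```

View pics/s4.png

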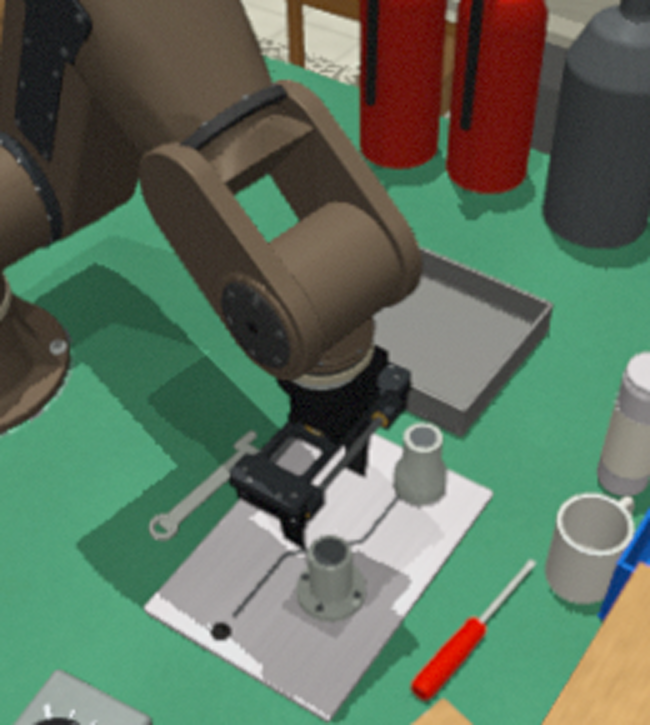

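View pics/t4.png

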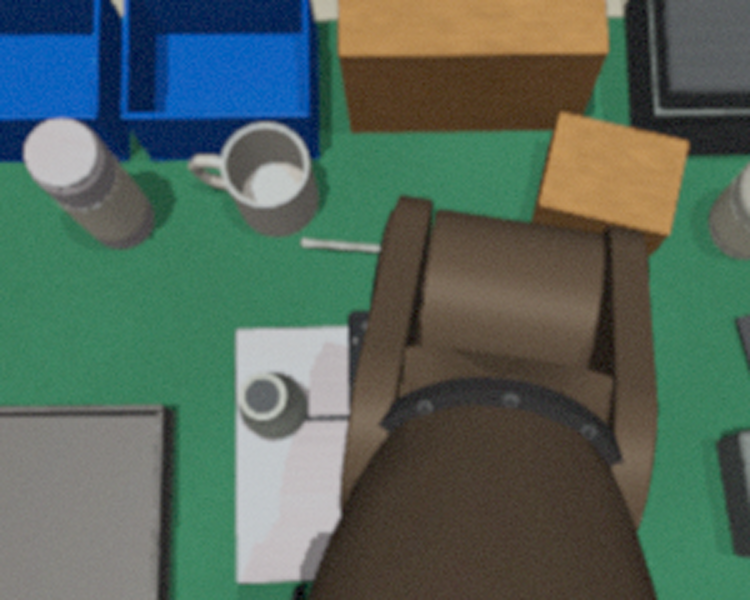

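The flange's rim is still at (281,221) in the scene view, so it hasn't moved, and the gripper's long body runs along y. Descending now.

```bash
python3 -m pendant '[{"x":0.015,"y":0,"z":0.25,"rx":0,"ry":0,"rz":0,"jaw":1},{"x":0.015,"y":0,"z":0.4,"rx":0,"ry":0,"rz":0,"jaw":1},{"x":0.015,"y":0,"z":0.4,"rx":0,"ry":0,"rz":0,"jaw":1}]';  python3 - <<'E'
from h import *
print(go([567,-31,233],0))
s=cam("scene"); crop(s,200,120,360,290,4,"s5")
E
```

```text
t: 2.48
eef_pos: [566.9, -34.4, 284.3]
tcp_rot: [-3.142, 0.001, -0.002]
ft_force: [0.4, -0.6, 0.1]
opening: 0.999
(array([ 0.0013, -0.0224,  0.3422]), array([-0.0001,  0.0015, -0.0021]))
```

View pics/s5.png

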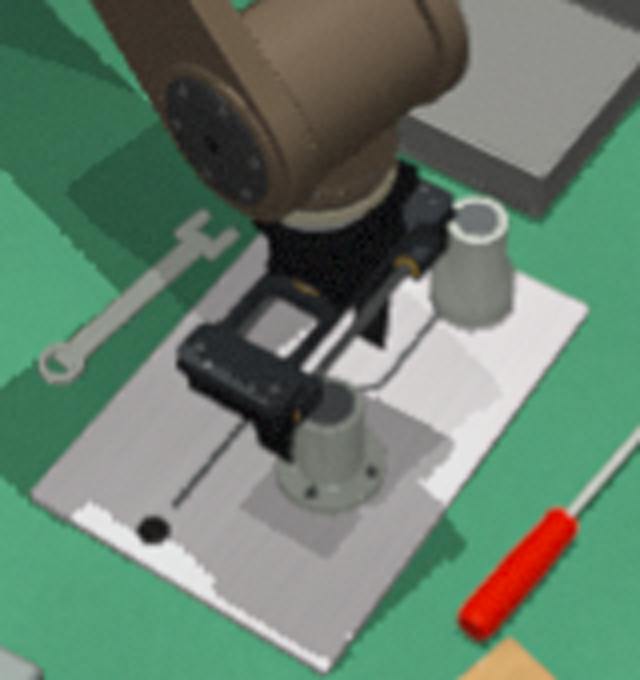

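The fingertips at crop (280,450) and (375,340) straddle the flange pipe top at (330,400). I'll descend and grip.

```bash
python3 -m pendant '[{"x":0,"y":-0.005,"z":0.2,"rx":0,"ry":0,"rz":0,"jaw":1},{"x":0,"y":-0.005,"z":0.34,"rx":0,"ry":0,"rz":0,"jaw":1},{"x":0,"y":-0.005,"z":0.34,"rx":0,"ry":0,"rz":0,"jaw":1},{"x":0,"y":-0.005,"z":0.34,"rx":0,"ry":0,"rz":0,"jaw":0.2},{"x":0,"y":-0.005,"z":0.34,"rx":0,"ry":0,"rz":0,"jaw":0},{"x":0,"y":-0.005,"z":0.34,"rx":0,"ry":0,"rz":0,"jaw":0},{"x":0,"y":-0.005,"z":0.34,"rx":0,"ry":0,"rz":0,"jaw":0}]'
```

```text
t: 3.4
eef_pos: [566.8, -32.3, 234.1]
tcp_rot: [3.141, -0.001, 0.0]
ft_force: [-0.1, 0.2, -1.0]
opening: 0.638
```

```bash
python3 -m pendant '[{"x":0,"y":0,"z":0,"rx":0,"ry":0,"rz":0,"jaw":0},{"x":0,"y":0,"z":0,"rx":0,"ry":0,"rz":0,"jaw":0},{"x":0,"y":0,"z":0,"rx":0,"ry":0,"rz":0,"jaw":0},{"x":0,"y":0,"z":0,"rx":0,"ry":0,"rz":0,"jaw":0}]'; python3 -m pendant '[{"x":0,"y":0,"z":-0.2,"rx":0,"ry":0,"rz":0,"jaw":0},{"x":0,"y":0,"z":-0.5,"rx":0,"ry":0,"rz":0,"jaw":0},{"x":0,"y":0,"z":-0.8,"rx":0,"ry":0,"rz":0,"jaw":0},{"x":0,"y":0,"z":-0.8,"rx":0,"ry":0,"rz":0,"jaw":0}]'
```

```text
t: 3.9
eef_pos: [566.7, -32.3, 233.7]
tcp_rot: [3.142, 0.0, 0.0]
ft_force: [-0.9, 0.6, 0.7]
opening: 0.46
t: 4.4
eef_pos: [566.9, -32.3, 356.4]
tcp_rot: [3.141, -0.005, 0.0]
ft_force: [0.1, -0.0, -3.9]
opening: 0.457
```

```bash
python3 -m pendant '[{"x":-0.05,"y":-0.3,"z":0,"rx":0,"ry":0,"rz":0,"jaw":0},{"x":-0.1,"y":-0.65,"z":0,"rx":0,"ry":0,"rz":0,"jaw":0},{"x":-0.13,"y":-1,"z":0,"rx":0,"ry":0,"rz":0,"jaw":0}]'; python3 -m pendant '[{"x":-0.05,"y":-0.35,"z":0,"rx":0,"ry":0,"rz":0,"jaw":0},{"x":-0.1,"y":-0.7,"z":0,"rx":0,"ry":0,"rz":0,"jaw":0},{"x":-0.2,"y":-1,"z":0,"rx":0,"ry":0,"rz":0,"jaw":0}]';python3 -m pendant '[{"x":0,"y":-0.25,"z":0,"rx":0,"ry":0,"rz":0,"jaw":0},{"x":-0.05,"y":-0.48,"z":0.2,"rx":0,"ry":0,"rz":0,"jaw":0},{"x":-0.05,"y":-0.48,"z":0.4,"rx":0,"ry":0,"rz":0,"jaw":0},{"x":-0.05,"y":-0.48,"z":0.4,"rx":0,"ry":0,"rz":0,"jaw":0}]'; python3 -c "
from h import *
print(go([510,340,230],0))"
```

```text
t: 4.78
eef_pos: [546.6, 118.9, 352.0]
tcp_rot: [3.141, 0.003, -0.001]
ft_force: [1.1, -0.5, -4.3]
opening: 0.459
t: 5.15
eef_pos: [516.7, 269.5, 351.8]
tcp_rot: [3.141, 0.002, 0.0]
ft_force: [0.7, 0.1, -3.3]
opening: 0.46
t: 5.65
eef_pos: [509.0, 339.7, 290.2]
tcp_rot: [3.138, 0.006, 0.001]
ft_force: [-1.6, -0.7, -3.0]
opening: 0.46
(array([ 0.0087, -0.0036,  0.4016]), array([0.0041, 0.0074, 0.0009]))
```

```bash
python3 -m pendant '[{"x":0,"y":0,"z":0.2,"rx":0,"ry":0,"rz":0,"jaw":0},{"x":0,"y":0,"z":0.33,"rx":0,"ry":0,"rz":0,"jaw":0},{"x":0,"y":0,"z":0.39,"rx":0,"ry":0,"rz":0,"jaw":0},{"x":0,"y":0,"z":0.4,"rx":0,"ry":0,"rz":0,"jaw":0},{"x":0,"y":0,"z":0.4,"rx":0,"ry":0,"rz":0,"jaw":0}]'
```

```text
t: 6.28
eef_pos: [510.0, 339.6, 234.5]
tcp_rot: [-3.141, -0.001, -0.0]
ft_force: [-0.4, 0.3, -3.2]
opening: 0.456
```

```bash
python3 -m pendant '[{"x":0,"y":0,"z":0.02,"rx":0,"ry":0,"rz":0,"jaw":0},{"x":0,"y":0,"z":0.035,"rx":0,"ry":0,"rz":0,"jaw":0},{"x":0,"y":0,"z":0.035,"rx":0,"ry":0,"rz":0,"jaw":0}]'
```

```text
t: 6.65
eef_pos: [509.8, 339.7, 228.7]
tcp_rot: [-3.141, -0.001, 0.0]
ft_force: [-0.7, -1.0, 1.9]
opening: 0.46
```

Contact with the floor: the upward force rose by about 5 N. Opening and rising.

```bash
python3 -m pendant '[{"x":0,"y":0,"z":0,"rx":0,"ry":0,"rz":0,"jaw":0.75},{"x":0,"y":0,"z":0,"rx":0,"ry":0,"rz":0,"jaw":0.75},{"x":0,"y":0,"z":0,"rx":0,"ry":0,"rz":0,"jaw":0.75},{"x":0,"y":0,"z":0,"rx":0,"ry":0,"rz":0,"jaw":0.75},{"x":0,"y":0,"z":-0.2,"rx":0,"ry":0,"rz":0,"jaw":0.75},{"x":0,"y":0,"z":-0.5,"rx":0,"ry":0,"rz":0,"jaw":0.75},{"x":0,"y":0,"z":-0.8,"rx":0,"ry":0,"rz":0,"jaw":0.9},{"x":0,"y":0,"z":-0.8,"rx":0,"ry":0,"rz":0,"jaw":0.9}]'; python3 - <<'E'
from h import *
print(go([569,141,340],0))
for n in("scene","top"):
    c=cam(n); cv2.imwrite(f"pics/{n}6.png",c["img"][:,:,::-1])
E
```

```text
t: 7.65
eef_pos: [509.9, 339.9, 351.8]
tcp_rot: [-3.139, -0.005, 0.0]
ft_force: [-0.3, -0.7, -0.4]
opening: 0.883
(array([0.3934, 1.326 , 0.0775]), array([-0.0035, -0.0069,  0.0002]))
```

View pics/scene6.png

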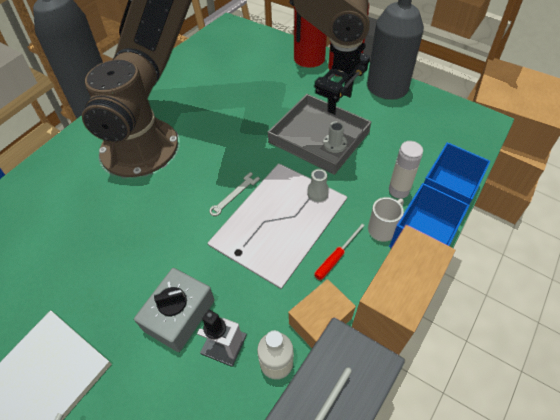

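View pics/top6.png

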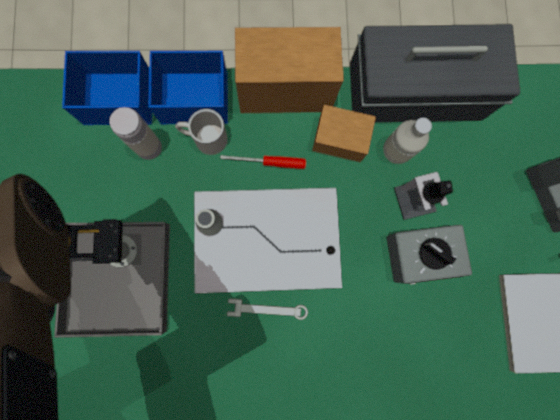

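The flange stands in the tray at scene (335,135). The reducer is unmoved, its top rim at top-view (206,217). Going to the reducer.

```bash
python3 -m pendant '[{"x":0.1,"y":0.35,"z":0,"rx":0,"ry":0,"rz":0,"jaw":0.9},{"x":0.2,"y":0.7,"z":0,"rx":0,"ry":0,"rz":0,"jaw":0.9},{"x":0.3,"y":1,"z":0,"rx":0,"ry":0,"rz":0,"jaw":0.9},{"x":0.3,"y":1,"z":0,"rx":0,"ry":0,"rz":0,"jaw":0.9}]'; python3 -m pendant '[{"x":0.05,"y":0.16,"z":0.05,"rx":0,"ry":0,"rz":0,"jaw":0.9},{"x":0.093,"y":0.326,"z":0.2,"rx":0,"ry":0,"rz":0,"jaw":0.9},{"x":0.093,"y":0.326,"z":0.3,"rx":0,"ry":0,"rz":0,"jaw":0.9},{"x":0.093,"y":0.326,"z":0.3,"rx":0,"ry":0,"rz":0,"jaw":0.9}]'; python3 - <<'E'
from h import *
print(go([569,141,241],0))
c=cam("scene"); crop(c,250,80,390,240,4,"s7")
E
```

```text
t: 8.25
eef_pos: [555.5, 187.1, 346.9]
tcp_rot: [3.141, 0.002, -0.004]
ft_force: [-0.5, -0.0, 0.2]
opening: 0.902
t: 8.75
eef_pos: [568.3, 141.7, 301.9]
tcp_rot: [3.141, 0.003, 0.0]
ft_force: [-0.4, 0.5, -0.5]
opening: 0.901
(array([0.0059, 0.0044, 0.4058]), array([0.0004, 0.0041, 0.0005]))
```

View pics/s7.png

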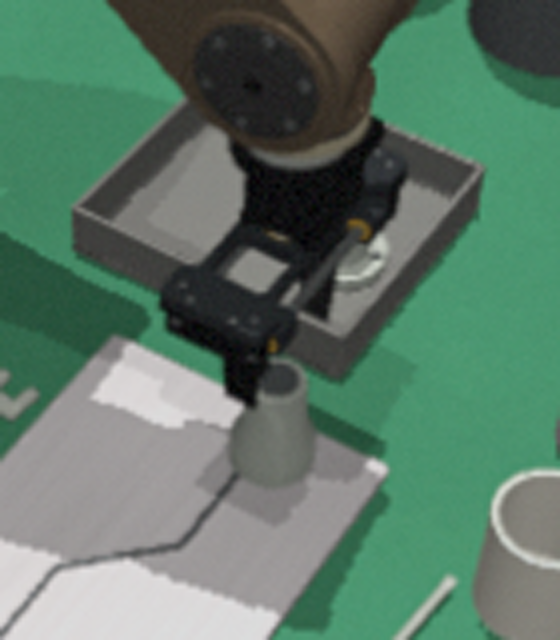

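The fingers at crop (240,390) and (318,305) stand either side of the reducer top at (282,378). Descend and grip.

```bash
python3 -m pendant '[{"x":0.005,"y":0,"z":0.2,"rx":0,"ry":0,"rz":0,"jaw":0.9},{"x":0.005,"y":0,"z":0.4,"rx":0,"ry":0,"rz":0,"jaw":0.9},{"x":0.005,"y":0,"z":0.4,"rx":0,"ry":0,"rz":0,"jaw":0.9},{"x":0.005,"y":0,"z":0.4,"rx":0,"ry":0,"rz":0,"jaw":0},{"x":0.005,"y":0,"z":0.4,"rx":0,"ry":0,"rz":0,"jaw":0},{"x":0.005,"y":0,"z":0.4,"rx":0,"ry":0,"rz":0,"jaw":0},{"x":0.005,"y":0,"z":0.4,"rx":0,"ry":0,"rz":0,"jaw":0},{"x":0.005,"y":0,"z":0.4,"rx":0,"ry":0,"rz":0,"jaw":0},{"x":0.005,"y":0,"z":0.4,"rx":0,"ry":0,"rz":0,"jaw":0},{"x":0.005,"y":0,"z":0.4,"rx":0,"ry":0,"rz":0,"jaw":0}]'; python3 -m pendant '[{"x":0,"y":0,"z":0,"rx":0,"ry":0,"rz":0,"jaw":0},{"x":0,"y":0,"z":0,"rx":0,"ry":0,"rz":0,"jaw":0},{"x":0,"y":0,"z":-0.2,"rx":0,"ry":0,"rz":0,"jaw":0},{"x":0,"y":0,"z":-0.5,"rx":0,"ry":0,"rz":0,"jaw":0},{"x":0,"y":0,"z":-0.8,"rx":0,"ry":0,"rz":0,"jaw":0},{"x":0,"y":0,"z":-0.8,"rx":0,"ry":0,"rz":0,"jaw":0}]'; python3 - <<'E'
from h import *
print(go([400,340,237],0))
c=cam("scene"); crop(c,250,80,390,240,4,"s8")
E
```

```text
t: 10.05
eef_pos: [569.5, 140.8, 243.6]
tcp_rot: [3.142, -0.0, -0.0]
ft_force: [-0.1, -0.8, 3.8]
opening: 0.443
t: 10.8
eef_pos: [569.6, 140.9, 366.1]
tcp_rot: [-3.141, -0.005, 0.0]
ft_force: [0.7, 0.6, -2.0]
opening: 0.45
(array([-1.1349, -1.3272,  0.856 ]), array([-0.0007, -0.0065,  0.0001]))
```

View pics/s8.png

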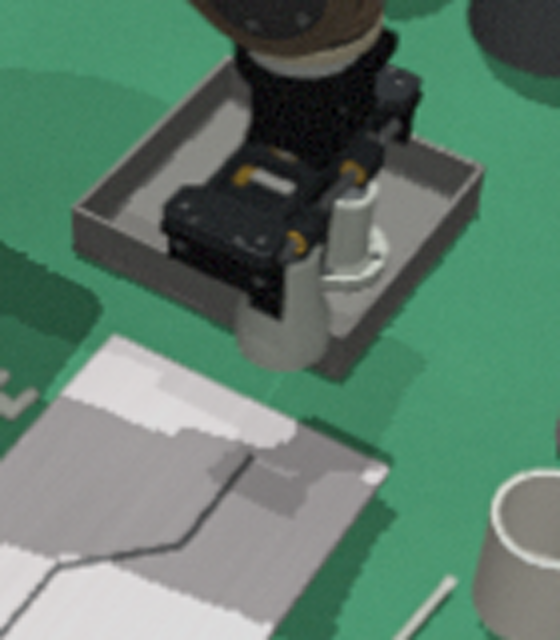

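The reducer is held upright and the seam's far end now shows at crop (250,458). Carrying it to the tray.

```bash
python3 -m pendant '[{"x":-0.25,"y":-0.28,"z":0,"rx":0,"ry":0,"rz":0,"jaw":0},{"x":-0.5,"y":-0.58,"z":0,"rx":0,"ry":0,"rz":0,"jaw":0},{"x":-0.75,"y":-0.9,"z":0,"rx":0,"ry":0,"rz":0,"jaw":0},{"x":-0.75,"y":-0.9,"z":0,"rx":0,"ry":0,"rz":0,"jaw":0}]'; python3 -m pendant '[{"x":-0.2,"y":-0.22,"z":0,"rx":0,"ry":0,"rz":0,"jaw":0},{"x":-0.385,"y":-0.427,"z":0.2,"rx":0,"ry":0,"rz":0,"jaw":0},{"x":-0.385,"y":-0.427,"z":0.5,"rx":0,"ry":0,"rz":0,"jaw":0},{"x":-0.385,"y":-0.427,"z":0.7,"rx":0,"ry":0,"rz":0,"jaw":0},{"x":-0.385,"y":-0.427,"z":0.7,"rx":0,"ry":0,"rz":0,"jaw":0},{"x":-0.385,"y":-0.427,"z":0.7,"rx":0,"ry":0,"rz":0,"jaw":0}]'; python3 - <<'E'
from h import *
print(go([400,340,237],0))
E
```

```text
t: 11.35
eef_pos: [454.5, 278.2, 361.8]
tcp_rot: [3.14, 0.003, 0.005]
ft_force: [-0.0, -0.8, -1.8]
opening: 0.446
t: 12.1
eef_pos: [399.7, 339.6, 258.7]
tcp_rot: [3.141, 0.0, -0.001]
ft_force: [0.2, -0.2, -1.9]
opening: 0.448
(array([ 0.0019, -0.0025,  0.145 ]), array([ 0.0002,  0.    , -0.0007]))
```

```bash
python3 -m pendant '[{"x":0,"y":0,"z":0.08,"rx":0,"ry":0,"rz":0,"jaw":0},{"x":0,"y":0,"z":0.12,"rx":0,"ry":0,"rz":0,"jaw":0},{"x":0,"y":0,"z":0.135,"rx":0,"ry":0,"rz":0,"jaw":0},{"x":0,"y":0,"z":0.135,"rx":0,"ry":0,"rz":0,"jaw":0}]'
```

```text
t: 12.6
eef_pos: [399.1, 339.7, 238.6]
tcp_rot: [3.141, -0.0, 0.0]
ft_force: [-1.0, -2.7, 5.0]
opening: 0.446
```

Contact (+7 N). Release and rise.

```bash
python3 -m pendant '[{"x":0,"y":0,"z":0,"rx":0,"ry":0,"rz":0,"jaw":0.75},{"x":0,"y":0,"z":0,"rx":0,"ry":0,"rz":0,"jaw":0.75},{"x":0,"y":0,"z":0,"rx":0,"ry":0,"rz":0,"jaw":0.75},{"x":0,"y":0,"z":0,"rx":0,"ry":0,"rz":0,"jaw":0.75},{"x":0,"y":0,"z":-0.2,"rx":0,"ry":0,"rz":0,"jaw":0.75},{"x":0,"y":0,"z":-0.5,"rx":0,"ry":0,"rz":0,"jaw":0.75},{"x":0,"y":0,"z":-0.8,"rx":0,"ry":0,"rz":0,"jaw":0.9},{"x":0,"y":0,"z":-1,"rx":0,"ry":0,"rz":0,"jaw":0.9}]'; python3 - <<'E'
from h import *
print(go([484,-343,380],np.radians(50.5)))
t=cam("top"); s=cam("scene")
crop(t,180,170,360,310,4,"t9"); cv2.imwrite("pics/s9.png",s["img"][:,:,::-1]); crop(s,200,150,360,290,4,"s9z")
E
```

```text
t: 13.6
eef_pos: [399.1, 339.8, 390.2]
tcp_rot: [-3.141, -0.002, 0.0]
ft_force: [1.4, 0.8, 0.3]
opening: 0.88
(array([0.5658, 4.552 , 0.0649]), array([-2.0000e-04, -2.5000e-03, -1.1222e+00]))
```

View pics/t9.png

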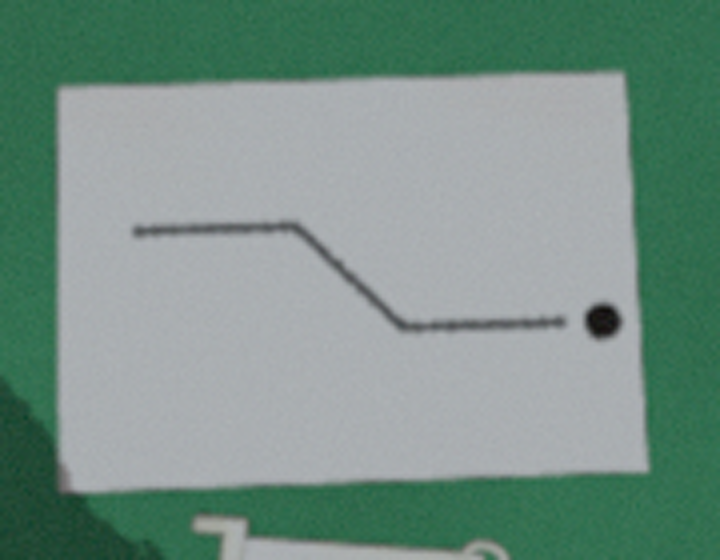

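View pics/s9.png

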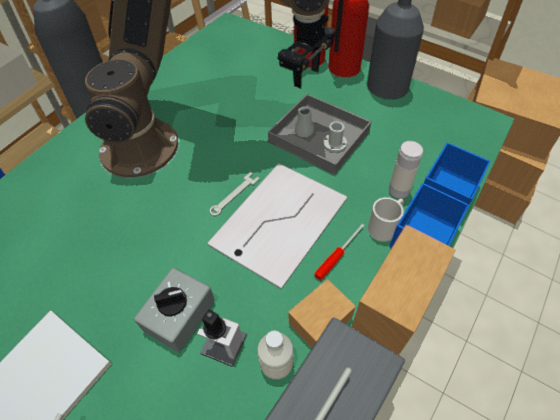

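View pics/s9z.png

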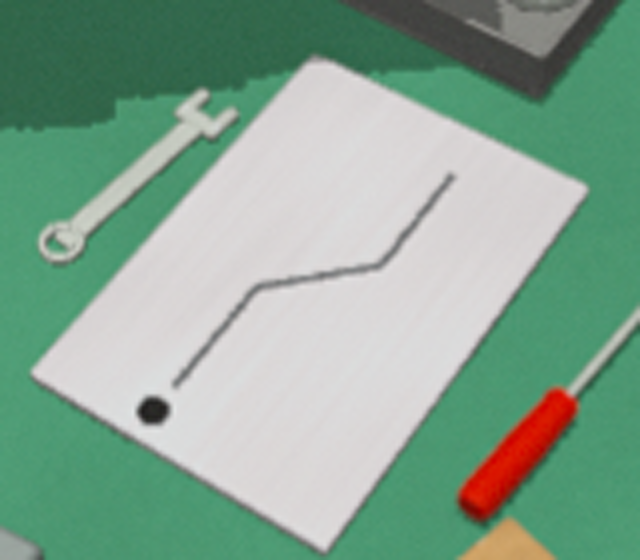

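The panel is clear, both fittings are in the tray, and the whole seam is visible: t9 crop (566,321), (403,326), (296,227), (135,232). I'll fit it in both views using a dark-line mask.

```bash
python3 - <<'E'
from h import *
np.set_printoptions(precision=1,suppress=True)
t=cam("top"); s=cam("scene")
S0=np.array([[501,-109],[501.5,-19],[559,41],[559,128]])
out=[]
for c in (t,s):
    g=c["img"].astype(float).mean(2); g=255*0+cv2.GaussianBlur(g,(3,3),0)
    med=cv2.medianBlur(c["img"].mean(2).astype(np.uint8),21).astype(float)
    w=np.clip(med-g-20,0,None)
    v,u=np.nonzero(w>0); P=plane(c,np.c_[u,v],12)[:,:2]; W=w[v,u]
    lines=[]; ext=[]
    for a,b in zip(S0[:-1],S0[1:]):
        d=(b-a)/np.linalg.norm(b-a); n=np.array([-d[1],d[0]]); L=np.linalg.norm(b-a)
        q=(P-a)@d; r=(P-a)@n; m=(np.abs(r)<8)&(q>8)&(q<L-8)
        k=np.polyfit(q[m],r[m],1,w=np.sqrt(W[m]))
        p0=a+n*k[1]; dd=d+n*k[0]; lines.append((p0,dd/np.linalg.norm(dd)))
        m2=(np.abs(r-np.polyval(k,q))<5)&(q>-15)&(q<L+15); ext.append((q[m2].min(),q[m2].max(),[np.round(W[m2&(q>i)&(q<=i+3)].sum()) for i in list(range(-12,10,3))],[np.round(W[m2&(q>i)&(q<=i+3)].sum()) for i in np.arange(L-10,L+14,3)]))
    X=lambda l1,l2: l1[0]+l1[1]*np.linalg.solve(np.c_[l1[1],-l2[1]],l2[0]-l1[0])[0]
    print(c["n"],"bends",X(lines[0],lines[1]),X(lines[1],lines[2]),"line dirs",[np.round(np.degrees(np.arctan2(*l[1][::-1])),2) for l in lines],"pts",lines[0][0],lines[2][0]+87*lines[2][1])
    print(ext[0][:3]); print(ext[2][0:2],ext[2][3])
    # mark
E
python3 -c "
from h import *
t=cam('top');s=cam('scene')
T=lambda p:[(180+x/4-.375,170+y/4-.375) for x,y in p]
S=lambda p:[(200+x/4-.375,150+y/4-.375) for x,y in p]
print(plane(t,T([(566,321),(403,326),(296,227),(135,232)]),12).round(1));print(plane(s,S([(174,386),(258,288),(380,266),(453,176)]),12).round(1))"
```

```text
top bends [499.4 -18.3] [558.3  41. ] line dirs [np.float64(90.26), np.float64(45.24), np.float64(90.16)] pts [ 499.8 -109. ] [558. 128.]
(np.float64(-14.021615276028035), np.float64(98.00455250618083), [np.float64(8.0), np.float64(0.0), np.float64(0.0), np.float64(105.0), np.float64(110.0), np.float64(98.0), np.float64(110.0), np.float64(199.0)])
(np.float64(-9.808066751673302), np.float64(92.67990064511963)) [np.float64(110.0), np.float64(106.0), np.float64(181.0), np.float64(116.0), np.float64(102.0), np.float64(37.0), np.float64(0.0), np.float64(0.0)]
scene bends [501.4 -18.9] [560.6  41.3] line dirs [np.float64(90.46), np.float64(45.52), np.float64(90.6)] pts [ 502.1 -109. ] [559.6 128. ]
(np.float64(-14.440666537603965), np.float64(98.31851776813252), [np.float64(10.0), np.float64(0.0), np.float64(0.0), np.float64(51.0), np.float64(80.0), np.float64(141.0), np.float64(110.0), np.float64(114.0)])
(np.float64(-11.096438029357955), np.float64(93.59084088831469)) [np.float64(120.0), np.float64(60.0), np.float64(60.0), np.float64(76.0), np.float64(67.0), np.float64(26.0), np.float64(0.0), np.float64(0.0)]
[[ 500.5 -111.7   12. ]
 [ 499.9  -18.6   12. ]
 [ 557.9   41.1   12. ]
 [ 557.2  132.8   12. ]]
[[ 502.3 -110.8   12. ]
 [ 502.8  -19.2   12. ]
 [ 560.4   40.4   12. ]
 [ 560.8  132.5   12. ]]
```

The views agree within 2–2.5 mm. Averaged seam: (501,-111), (500.5,-18.6), (559.4,41.1), (558.8,132.5). On to the dial.

```bash
python3 -m pendant '[{"x":0.3,"y":0.3,"z":0,"rx":0,"ry":0,"rz":0,"jaw":0.9},{"x":0.5,"y":0.65,"z":0,"rx":0,"ry":0,"rz":0,"jaw":0.9},{"x":0.56,"y":1,"z":0,"rx":0,"ry":0,"rz":0,"jaw":0.9}]'; python3 -m pendant '[{"x":0,"y":0.35,"z":0,"rx":0,"ry":0,"rz":0,"jaw":0.6},{"x":0,"y":0.7,"z":0,"rx":0,"ry":0,"rz":0,"jaw":0.6},{"x":0,"y":1,"z":0,"rx":0,"ry":0,"rz":0,"jaw":0.6}]'; python3 -m pendant '[{"x":0,"y":0.35,"z":0,"rx":0,"ry":0,"rz":0,"jaw":0.6},{"x":0,"y":0.7,"z":0,"rx":0,"ry":0,"rz":0,"jaw":0.6},{"x":0,"y":1,"z":0,"rx":0,"ry":0,"rz":0,"jaw":0.6}]'; python3 -m pendant '[{"x":0,"y":0.35,"z":0,"rx":0,"ry":0,"rz":0,"jaw":0.6},{"x":0,"y":0.7,"z":0,"rx":0,"ry":0,"rz":0,"jaw":0.6},{"x":0,"y":1,"z":0,"rx":0,"ry":0,"rz":0,"jaw":0.6}]'; python3 -m pendant '[{"x":0,"y":0.3,"z":0,"rx":0,"ry":0,"rz":-0.2,"jaw":0.6},{"x":0,"y":0.55,"z":0,"rx":0,"ry":0,"rz":-0.4,"jaw":0.6},{"x":0,"y":0.55,"z":0,"rx":0,"ry":0,"rz":-0.6,"jaw":0.6},{"x":0,"y":0.55,"z":0,"rx":0,"ry":0,"rz":-0.6,"jaw":0.6},{"x":0,"y":0.55,"z":0,"rx":0,"ry":0,"rz":-0.6,"jaw":0.6}]'; python3 -c "
from h import *
print(go([484,-343,330],np.radians(50.5)))"
```

```text
t: 14.28
eef_pos: [484.5, 188.1, 386.6]
tcp_rot: [3.141, 0.002, -0.0]
ft_force: [-0.2, -0.3, 0.2]
opening: 0.9
t: 14.65
eef_pos: [483.0, 38.0, 387.0]
tcp_rot: [3.142, 0.002, -0.0]
ft_force: [0.4, -0.0, -0.4]
opening: 0.642
t: 15.02
eef_pos: [483.0, -112.1, 387.0]
tcp_rot: [-3.141, 0.002, -0.001]
ft_force: [1.7, 0.5, -0.1]
opening: 0.598
t: 15.4
eef_pos: [483.0, -262.2, 386.8]
tcp_rot: [-3.14, 0.002, -0.001]
ft_force: [0.2, 0.4, 0.2]
opening: 0.6
t: 16.02
eef_pos: [483.3, -342.3, 387.6]
tcp_rot: [-3.141, 0.0, 0.468]
ft_force: [0.3, -0.3, -0.4]
opening: 0.601
(array([0.0023, 0.0065, 0.3839]), array([-1.40e-03,  3.00e-04, -5.26e-01]))
```

```bash
python3 -m pendant '[{"x":0.002,"y":0.006,"z":0.15,"rx":0,"ry":0,"rz":-0.2,"jaw":0.6},{"x":0.002,"y":0.006,"z":0.3,"rx":0,"ry":0,"rz":-0.4,"jaw":0.6},{"x":0.002,"y":0.006,"z":0.4,"rx":0,"ry":0,"rz":-0.526,"jaw":0.6},{"x":0.002,"y":0.006,"z":0.45,"rx":0,"ry":0,"rz":-0.526,"jaw":0.6},{"x":0.002,"y":0.006,"z":0.45,"rx":0,"ry":0,"rz":-0.526,"jaw":0.6}]'; python3 - <<'E'
from h import *
print(go([484,-343,279],np.radians(50.5)))
t=cam("top"); s=cam("scene")
crop(t,370,170,490,300,4,"t10"); crop(s,90,180,250,360,4,"s10")
E
```

```text
t: 16.65
eef_pos: [484.0, -343.1, 320.6]
tcp_rot: [-3.141, 0.0, 0.881]
ft_force: [-0.7, -0.5, -0.4]
opening: 0.602
(array([ 0.0005, -0.0004,  0.2771]), array([-0.0006,  0.    ,  0.0001]))
```

View pics/t10.png

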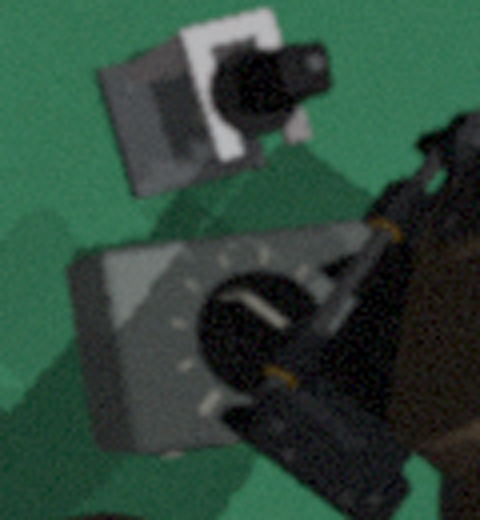

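View pics/s10.png

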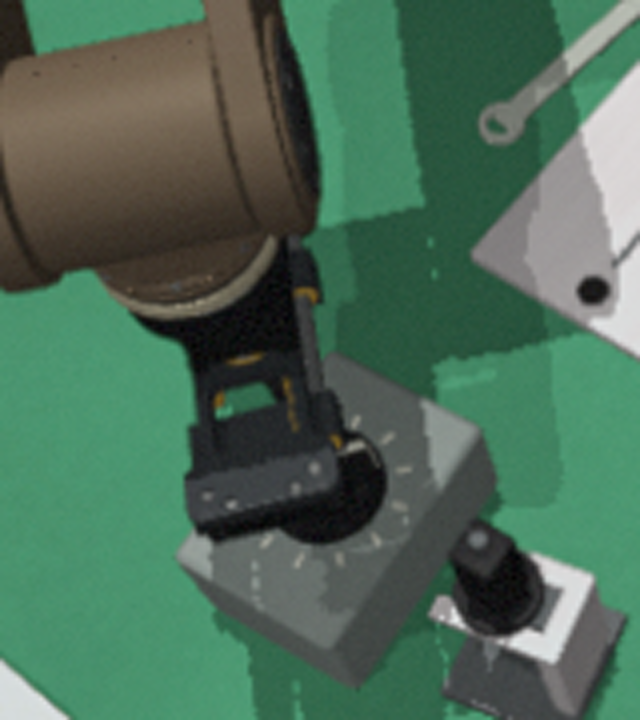

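The jaws straddle the bar, parallel to the stripe. Descend and grip.

```bash
python3 -m pendant '[{"x":0,"y":0,"z":0.12,"rx":0,"ry":0,"rz":0,"jaw":0.6},{"x":0,"y":0,"z":0.22,"rx":0,"ry":0,"rz":0,"jaw":0.6},{"x":0,"y":0,"z":0.27,"rx":0,"ry":0,"rz":0,"jaw":0.6},{"x":0,"y":0,"z":0.27,"rx":0,"ry":0,"rz":0,"jaw":0.6},{"x":0,"y":0,"z":0.27,"rx":0,"ry":0,"rz":0,"jaw":0.3},{"x":0,"y":0,"z":0.27,"rx":0,"ry":0,"rz":0,"jaw":0},{"x":0,"y":0,"z":0.27,"rx":0,"ry":0,"rz":0,"jaw":0},{"x":0,"y":0,"z":0.27,"rx":0,"ry":0,"rz":0,"jaw":0},{"x":0,"y":0,"z":0.27,"rx":0,"ry":0,"rz":0,"jaw":0},{"x":0,"y":0,"z":0.27,"rx":0,"ry":0,"rz":0,"jaw":0}]';python3 -m pendant '[{"x":0,"y":0,"z":0,"rx":0,"ry":0,"rz":0,"jaw":0},{"x":0,"y":0,"z":0,"rx":0,"ry":0,"rz":0,"jaw":0},{"x":0,"y":0,"z":0,"rx":0,"ry":0,"rz":0,"jaw":0}]'; python3 -c "
from h import *
print(env.state()['moment'],go([484,-343,279],np.radians(50.5)))"
```

```text
t: 18.0
eef_pos: [484.0, -343.4, 280.4]
tcp_rot: [3.141, 0.0, 0.884]
ft_force: [2.3, -1.8, 0.4]
opening: 0.162
t: 18.38
eef_pos: [484.0, -343.4, 280.4]
tcp_rot: [3.141, 0.0, 0.884]
ft_force: [2.2, -0.5, -0.1]
opening: 0.164
[-0.35882636 -0.49409272 -0.03302888] (array([ 0.0021, -0.0018,  0.009 ]), array([0.001 , 0.0001, 0.0038]))
```

```bash
for i in 1 2; do python3 -m pendant '[{"x":0,"y":0,"z":0,"rx":0,"ry":0,"rz":0.15,"jaw":0},{"x":0,"y":0,"z":0,"rx":0,"ry":0,"rz":0.3,"jaw":0},{"x":0,"y":0,"z":0,"rx":0,"ry":0,"rz":0.45,"jaw":0},{"x":0,"y":0,"z":0,"rx":0,"ry":0,"rz":0.6,"jaw":0},{"x":0,"y":0,"z":0,"rx":0,"ry":0,"rz":0.75,"jaw":0},{"x":0,"y":0,"z":0,"rx":0,"ry":0,"rz":0.9,"jaw":0},{"x":0,"y":0,"z":0,"rx":0,"ry":0,"rz":1,"jaw":0},{"x":0,"y":0,"z":0,"rx":0,"ry":0,"rz":1,"jaw":0},{"x":0,"y":0,"z":0,"rx":0,"ry":0,"rz":1,"jaw":0}]'; done; python3 -c "
from h import *
print(env.state()['moment'],np.degrees(env.state()['tcp_rot']))"
```

```text
t: 19.5
eef_pos: [483.9, -343.3, 280.3]
tcp_rot: [-3.142, -0.0, 0.101]
ft_force: [1.9, 0.7, 2.0]
opening: 0.165
t: 20.62
eef_pos: [484.0, -343.0, 280.3]
tcp_rot: [-3.141, 0.0, -0.684]
ft_force: [2.7, 4.9, 2.7]
opening: 0.162
[ 0.94534642 -0.80587226 -0.09766874] [-1.79966550e+02  1.02608001e-02 -3.91725808e+01]
```

```bash
python3 -m pendant '[{"x":0,"y":0,"z":0,"rx":0,"ry":0,"rz":0,"jaw":0.6},{"x":0,"y":0,"z":0,"rx":0,"ry":0,"rz":0,"jaw":0.6},{"x":0,"y":0,"z":0,"rx":0,"ry":0,"rz":0,"jaw":0.6},{"x":0,"y":0,"z":0,"rx":0,"ry":0,"rz":0,"jaw":0.6},{"x":0,"y":0,"z":-0.2,"rx":0,"ry":0,"rz":0,"jaw":0.6},{"x":0,"y":0,"z":-0.5,"rx":0,"ry":0,"rz":0,"jaw":0.6},{"x":0,"y":0,"z":-0.8,"rx":0,"ry":0,"rz":0,"jaw":0.6},{"x":0,"y":0,"z":-1,"rx":0,"ry":0,"rz":0,"jaw":0.6}]';  python3 - <<'E'
from h import *
t=cam("top"); s=cam("scene")
crop(t,370,170,490,300,4,"t11"); crop(s,90,180,250,360,4,"s11")
print(go([540,-300,430],np.radians(6)))
E
```

```text
t: 21.62
eef_pos: [483.7, -343.2, 432.4]
tcp_rot: [3.141, -0.002, -0.686]
ft_force: [0.4, -0.4, -0.4]
opening: 0.598
(array([ 0.1064, -0.4605,  0.0245]), array([ 0.0033, -0.0067, -1.007 ]))
```

View pics/t11.png

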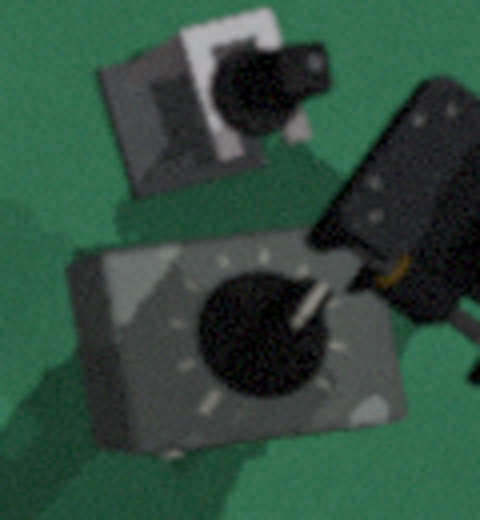

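View pics/s11.png

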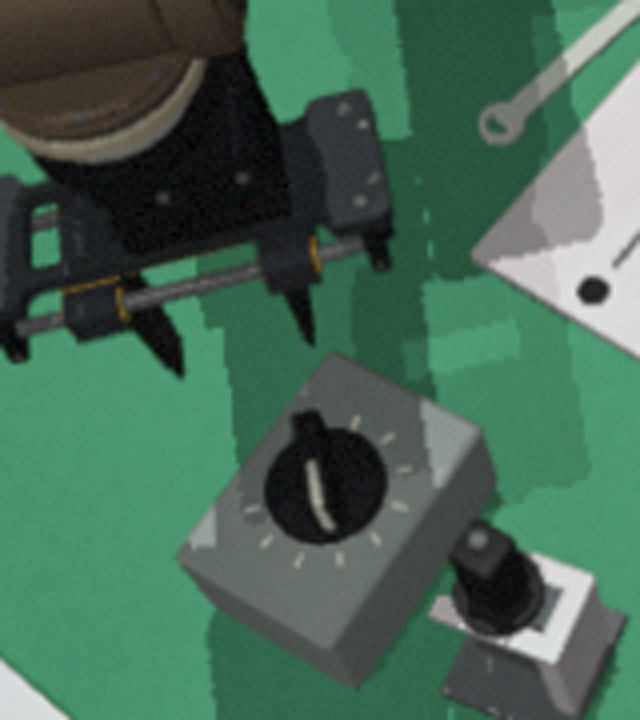

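```bash
python3 - <<'E'
from h import *
t=cam("top"); s=cam("scene")
T=lambda p:[(370+x/4-.375,170+y/4-.375) for x,y in p]
S=lambda p:[(90+x/4-.375,180+y/4-.375) for x,y in p]
for P in(plane(t,T([(295,325),(325,288)]),115),plane(s,S([(312,462),(330,528)]),115)):
    d=P[1]-P[0]; print(P.round(1),np.degrees(np.arctan2(d[1],d[0])),140.5-np.degrees(np.arctan2(d[1],d[0])))
print(go([611,-340,430],np.radians(8)))
E
```

```text
[[ 486.9 -346.2  115. ]
 [ 505.4 -363.3  115. ]] -42.780430127316265 183.28043012731627
[[ 487.6 -343.5  115. ]
 [ 521.1 -366.1  115. ]] -33.95025805054261 174.4502580505426
(array([ 0.6432, -0.5543,  0.0007]), array([ 3.0000e-04, -3.0000e-04, -1.0516e+00]))
```

The two views average 179° from off, so the dial is at six clicks. Now the probe.

```bash
python3 -m pendant '[{"x":0.2,"y":-0.17,"z":0,"rx":0,"ry":0,"rz":-0.2,"jaw":0.8},{"x":0.4,"y":-0.34,"z":0,"rx":0,"ry":0,"rz":-0.4,"jaw":0.8},{"x":0.643,"y":-0.554,"z":0,"rx":0,"ry":0,"rz":-0.6,"jaw":0.8},{"x":0.643,"y":-0.554,"z":0,"rx":0,"ry":0,"rz":-0.8,"jaw":0.8},{"x":0.643,"y":-0.554,"z":0,"rx":0,"ry":0,"rz":-1,"jaw":0.8},{"x":0.643,"y":-0.554,"z":0,"rx":0,"ry":0,"rz":-1,"jaw":0.8},{"x":0.643,"y":-0.554,"z":0,"rx":0,"ry":0,"rz":-1,"jaw":0.8}]';  python3 -c "
from h import *
print(go([611,-340,375],np.radians(8)))"
```

```text
t: 22.7
eef_pos: [611.1, -340.3, 429.3]
tcp_rot: [-3.141, 0.001, 0.095]
ft_force: [-1.0, 0.4, -0.6]
opening: 0.799
(array([-0.0004, -0.0015,  0.3623]), array([-0.001 ,  0.0012, -0.0562]))
```

```bash
python3 -m pendant '[{"x":0,"y":0,"z":0.2,"rx":0,"ry":0,"rz":-0.05,"jaw":0.8},{"x":0,"y":0,"z":0.36,"rx":0,"ry":0,"rz":-0.05,"jaw":0.8},{"x":0,"y":0,"z":0.36,"rx":0,"ry":0,"rz":-0.05,"jaw":0.8}]';  python3 - <<'E'
from h import *
print(go([611,-340,306.5],np.radians(8)))
t=cam("top"); s=cam("scene")
crop(t,390,130,490,250,5,"t12"); crop(s,160,250,290,380,5,"s12")
E
```

```text
t: 23.08
eef_pos: [611.0, -340.2, 374.4]
tcp_rot: [-3.139, 0.003, 0.136]
ft_force: [0.5, 0.7, 0.8]
opening: 0.797
(array([ 1.600e-03, -3.000e-04,  4.527e-01]), array([-0.0029,  0.0033, -0.0046]))
```

View pics/t12.png

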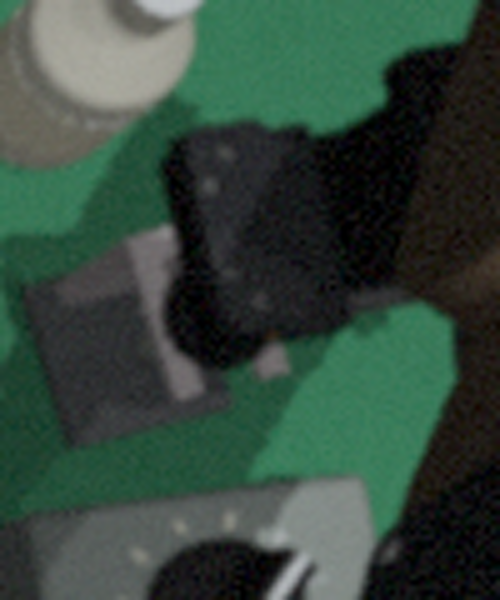

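View pics/s12.png

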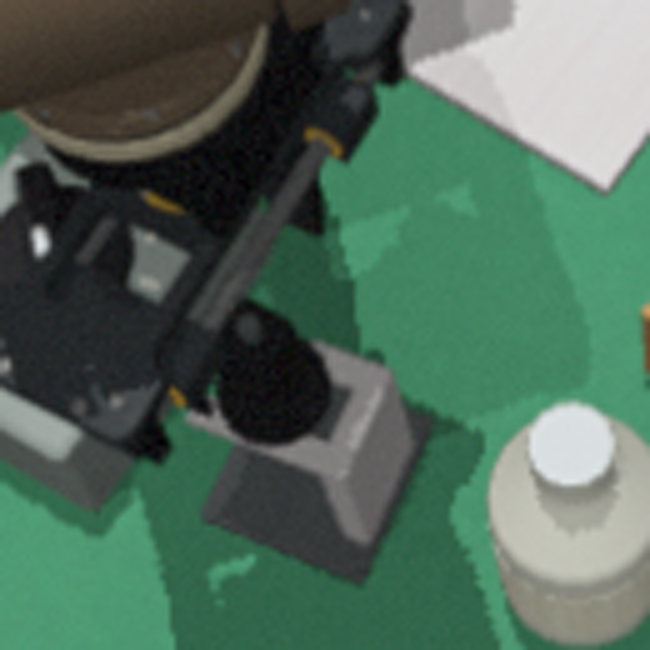

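The fingertips at s12 (155,450) and (315,230) are centred about the knob at (247,325). Descend and grip the handle.

```bash
python3 -m pendant '[{"x":0.002,"y":0,"z":0.15,"rx":0,"ry":0,"rz":0,"jaw":0.8},{"x":0.002,"y":0,"z":0.3,"rx":0,"ry":0,"rz":0,"jaw":0.8},{"x":0.002,"y":0,"z":0.4,"rx":0,"ry":0,"rz":0,"jaw":0.8},{"x":0.002,"y":0,"z":0.44,"rx":0,"ry":0,"rz":0,"jaw":0.8},{"x":0.002,"y":0,"z":0.44,"rx":0,"ry":0,"rz":0,"jaw":0.8},{"x":0.002,"y":0,"z":0.44,"rx":0,"ry":0,"rz":0,"jaw":0.8}]'; python3 -c "
from h import *
print(go([611,-340,306.5],np.radians(8)))"
```

```text
t: 23.92
eef_pos: [611.6, -340.2, 311.1]
tcp_rot: [3.141, -0.001, 0.138]
ft_force: [0.5, -0.2, 0.5]
opening: 0.802
(array([-0.0036, -0.0019,  0.0309]), array([ 0.0012, -0.0012, -0.0018]))
```

```bash
python3 -m pendant '[{"x":-0.002,"y":0,"z":0.025,"rx":0,"ry":0,"rz":0,"jaw":0.8},{"x":-0.002,"y":0,"z":0.025,"rx":0,"ry":0,"rz":0,"jaw":0.4},{"x":-0.002,"y":0,"z":0.025,"rx":0,"ry":0,"rz":0,"jaw":0},{"x":-0.002,"y":0,"z":0.025,"rx":0,"ry":0,"rz":0,"jaw":0},{"x":-0.002,"y":0,"z":0.025,"rx":0,"ry":0,"rz":0,"jaw":0},{"x":-0.002,"y":0,"z":0.025,"rx":0,"ry":0,"rz":0,"jaw":0},{"x":-0.002,"y":0,"z":0.025,"rx":0,"ry":0,"rz":0,"jaw":0},{"x":-0.002,"y":0,"z":0.025,"rx":0,"ry":0,"rz":0,"jaw":0},{"x":-0.002,"y":0,"z":0.025,"rx":0,"ry":0,"rz":0,"jaw":0},{"x":-0.002,"y":0,"z":0.025,"rx":0,"ry":0,"rz":0,"jaw":0}]'; python3 -m pendant '[{"x":0,"y":0,"z":0,"rx":0,"ry":0,"rz":0,"jaw":0},{"x":0,"y":0,"z":0,"rx":0,"ry":0,"rz":0,"jaw":0},{"x":0,"y":0,"z":0,"rx":0,"ry":0,"rz":0,"jaw":0},{"x":0,"y":0,"z":0,"rx":0,"ry":0,"rz":0,"jaw":0}]';  python3 -c "
from h import *
print(env.state()['moment'],env.state()['eef_pos'])"
```

```text
t: 25.18
eef_pos: [611.2, -340.2, 306.5]
tcp_rot: [3.141, -0.0, 0.138]
ft_force: [0.6, -0.1, 1.3]
opening: 0.277
t: 25.68
eef_pos: [611.2, -340.2, 306.5]
tcp_rot: [3.141, -0.0, 0.138]
ft_force: [0.3, 0.1, 0.7]
opening: 0.28
[-0.07466517 -0.04917502  0.00349779] [ 611.17632309 -340.18883961  306.54043341]
```

The opening is 26.6 mm against the 26 mm handle. The pick pose was TCP (611.2,-340.2,306.5), which puts tip z = TCP z − 281.5. Lift straight up.

```bash
python3 -m pendant '[{"x":0,"y":0,"z":-0.1,"rx":0,"ry":0,"rz":0,"jaw":0},{"x":0,"y":0,"z":-0.3,"rx":0,"ry":0,"rz":0,"jaw":0},{"x":0,"y":0,"z":-0.5,"rx":0,"ry":0,"rz":0,"jaw":0},{"x":0,"y":0,"z":-0.7,"rx":0,"ry":0,"rz":0,"jaw":0},{"x":0,"y":0,"z":-0.7,"rx":0,"ry":0,"rz":0,"jaw":0}]'; python3 - <<'E'
from h import *
print(go([501,-114,330],0))
t=cam("top"); s=cam("scene")
crop(t,370,130,490,250,5,"t13"); crop(s,130,200,290,370,4,"s13")
E
```

```text
t: 26.3
eef_pos: [611.1, -340.0, 414.6]
tcp_rot: [3.138, -0.004, 0.138]
ft_force: [0.4, -1.4, -1.9]
opening: 0.282
(array([-0.521 , -1.5955,  0.5571]), array([ 0.0038, -0.0049,  0.176 ]))
```

View pics/s13.png

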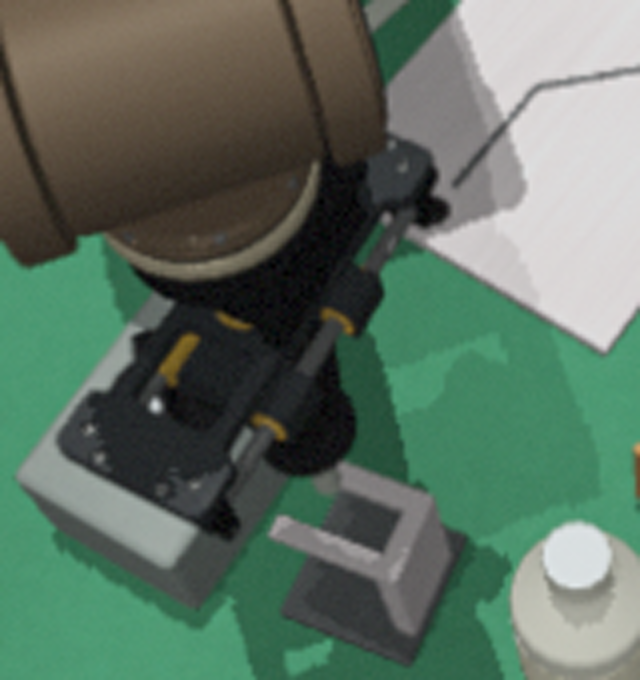

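The probe is lifted out of the now-empty fork (shaft end at s13 (328,475)). Move to the seam start.

```bash
python3 -m pendant '[{"x":-0.09,"y":-0.27,"z":0,"rx":0,"ry":0,"rz":0,"jaw":0},{"x":-0.18,"y":-0.55,"z":0,"rx":0,"ry":0,"rz":0,"jaw":0},{"x":-0.26,"y":-0.8,"z":0,"rx":0,"ry":0,"rz":0,"jaw":0},{"x":-0.26,"y":-0.8,"z":0,"rx":0,"ry":0,"rz":0,"jaw":0}]'; python3 -m pendant '[{"x":-0.09,"y":-0.27,"z":0,"rx":0,"ry":0,"rz":0,"jaw":0},{"x":-0.18,"y":-0.55,"z":0,"rx":0,"ry":0,"rz":0.1,"jaw":0},{"x":-0.261,"y":-0.795,"z":0.2,"rx":0,"ry":0,"rz":0.176,"jaw":0},{"x":-0.261,"y":-0.795,"z":0.4,"rx":0,"ry":0,"rz":0.176,"jaw":0},{"x":-0.261,"y":-0.795,"z":0.5,"rx":0,"ry":0,"rz":0.176,"jaw":0},{"x":-0.261,"y":-0.795,"z":0.5,"rx":0,"ry":0,"rz":0.176,"jaw":0}]';python3 -c "
from h import *
print(go([501,-114,303.5],0))"
```

```text
t: 26.9
eef_pos: [555.2, -224.8, 410.7]
tcp_rot: [-3.14, 0.002, 0.14]
ft_force: [-0.5, -0.0, -1.5]
opening: 0.283
t: 27.65
eef_pos: [501.2, -114.7, 335.4]
tcp_rot: [-3.141, 0.002, -0.001]
ft_force: [-0.3, -0.4, -2.0]
opening: 0.282
(array([-0.001 , -0.0042,  0.213 ]), array([-0.0008,  0.0026, -0.0007]))
```

```bash
python3 -m pendant '[{"x":0,"y":-0.004,"z":0.12,"rx":0,"ry":0,"rz":0,"jaw":0},{"x":0,"y":-0.004,"z":0.21,"rx":0,"ry":0,"rz":0,"jaw":0},{"x":0,"y":-0.004,"z":0.21,"rx":0,"ry":0,"rz":0,"jaw":0},{"x":0,"y":-0.004,"z":0.21,"rx":0,"ry":0,"rz":0,"jaw":0}]'; python3 - <<'E'
from h import *
s=cam("scene"); t=cam("top")
st=env.state(); print(st["eef_pos"],st["tcp_rot"])
tip=st["eef_pos"]-[0,0,281.5]; print(tip,proj(s,[tip]),proj(t,[tip]))
def g(c,x0,y0,x1,y1,k,n):
    im=c["img"][y0:y1,x0:x1,::-1].astype(float); im=255*np.clip(im/255,0,1)**.5
    cv2.imwrite(f"pics/{n}.png",cv2.resize(im.astype(np.uint8),None,fx=k,fy=k,interpolation=cv2.INTER_CUBIC))
g(s,200,190,280,270,8,"s14"); g(t,270,190,350,270,8,"t14")
E
```

```text
t: 28.15
eef_pos: [501.0, -113.6, 305.5]
tcp_rot: [3.141, -0.001, -0.0]
ft_force: [0.0, -0.7, -0.5]
opening: 0.282
[ 500.91371052 -113.4450557   305.57639518] [ 3.14115693e+00 -9.52834276e-04  4.68521193e-05]
[ 500.91371052 -113.4450557    24.07639518] [[241.61995108 244.12730667]] [[322.63257691 249.34421189]]
```

View pics/s14.png

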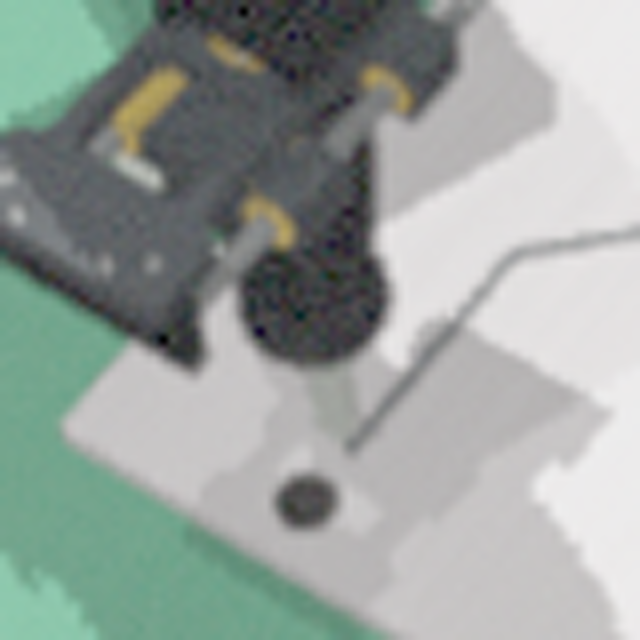

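View pics/t14.png

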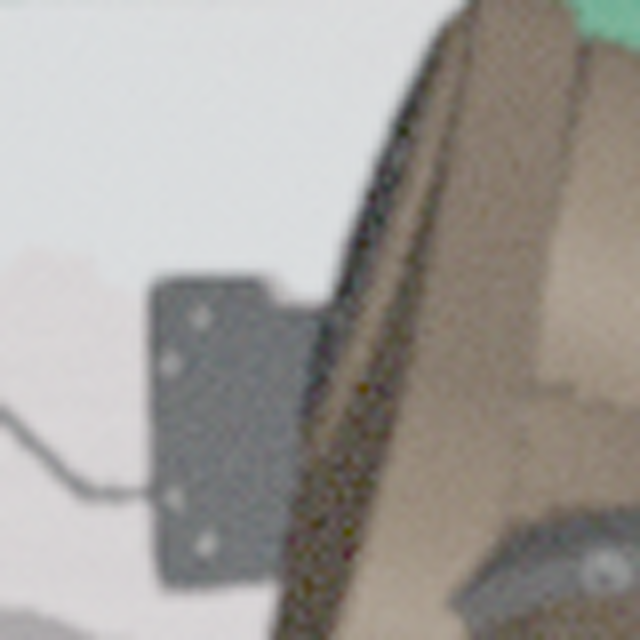

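The tip shows at s14 about (343,440) against a prediction of (333,433), just at the seam's start (350,450). Lower toward the seam, watching the force.

```bash
python3 -m pendant '[{"x":0,"y":0,"z":0.04,"rx":0,"ry":0,"rz":0,"jaw":0},{"x":0,"y":0,"z":0.055,"rx":0,"ry":0,"rz":0,"jaw":0},{"x":0,"y":0,"z":0.055,"rx":0,"ry":0,"rz":0,"jaw":0},{"x":0,"y":0,"z":0.055,"rx":0,"ry":0,"rz":0,"jaw":0},{"x":0,"y":0,"z":0.055,"rx":0,"ry":0,"rz":0,"jaw":0}]'; python3 - <<'E'
from h import *
s=cam("scene")
st=env.state(); print(st["eef_pos"],st["ft_force"])
tip=st["eef_pos"]-[0,0,281.5]; print(tip,(proj(s,[tip,[501,-111,12]])-[215,215])*12)
def g(c,x0,y0,x1,y1,k,n):
    im=c["img"][y0:y1,x0:x1,::-1].astype(float); im=255*np.clip(im/255,0,1)**.5
    cv2.imwrite(f"pics/{n}.png",cv2.resize(im.astype(np.uint8),None,fx=k,fy=k,interpolation=cv2.INTER_CUBIC))
g(s,215,215,265,265,12,"s15")
E
```

```text
t: 28.88
eef_pos: [500.8, -113.4, 296.8]
tcp_rot: [3.141, -0.0, 0.0]
ft_force: [-0.2, -1.0, -1.1]
opening: 0.276
[ 500.79576248 -113.36906001  296.81887724] [ 0.06874764  0.03568622 -0.92336543]
[ 500.79576248 -113.36906001   15.31887724] [[323.08985607 370.73757506]
 [332.03403988 371.42622914]]
```

View pics/s15.png

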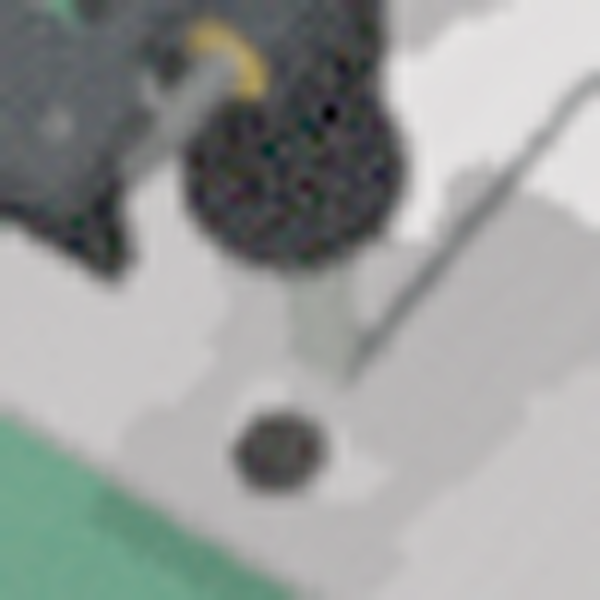

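```bash
python3 -m pendant '[{"x":0.004,"y":0,"z":0.01,"rx":0,"ry":0,"rz":0,"jaw":0},{"x":0.004,"y":0,"z":0.01,"rx":0,"ry":0,"rz":0,"jaw":0},{"x":0.004,"y":0,"z":0.01,"rx":0,"ry":0,"rz":0,"jaw":0}]'; python3 -m pendant '[{"x":0,"y":0,"z":0.005,"rx":0,"ry":0,"rz":0,"jaw":0},{"x":0,"y":0,"z":0.005,"rx":0,"ry":0,"rz":0,"jaw":0},{"x":0,"y":0,"z":0.005,"rx":0,"ry":0,"rz":0,"jaw":0}]'; python3 -c "
from h import *
print(env.state()['eef_pos'],env.state()['ft_force'])"
```

```text
t: 29.3
eef_pos: [501.4, -113.4, 295.2]
tcp_rot: [3.142, 0.0, 0.0]
ft_force: [0.4, -0.0, -2.1]
opening: 0.276
t: 29.68
eef_pos: [501.4, -113.4, 294.5]
tcp_rot: [3.142, 0.0, 0.0]
ft_force: [-1.0, -0.1, -1.8]
opening: 0.279
[ 501.3809765  -113.35928034  294.47225823] [-1.02220354 -0.06747364 -1.7980686 ]
```

```bash
python3 -m pendant '[{"x":0,"y":-0.01,"z":0.006,"rx":0,"ry":0,"rz":0,"jaw":0},{"x":0,"y":-0.01,"z":0.006,"rx":0,"ry":0,"rz":0,"jaw":0},{"x":0,"y":-0.01,"z":0.006,"rx":0,"ry":0,"rz":0,"jaw":0}]'; python3 -m pendant '[{"x":0,"y":0,"z":0.006,"rx":0,"ry":0,"rz":0,"jaw":0},{"x":0,"y":0,"z":0.006,"rx":0,"ry":0,"rz":0,"jaw":0},{"x":0,"y":0,"z":0.006,"rx":0,"ry":0,"rz":0,"jaw":0}]'; python3 -c "
from h import *
print(env.state()['eef_pos'],env.state()['ft_force'])"
```

```text
t: 30.05
eef_pos: [501.4, -111.9, 293.6]
tcp_rot: [3.142, -0.0, 0.0]
ft_force: [0.5, 0.5, -0.7]
opening: 0.28
t: 30.42
eef_pos: [501.4, -111.9, 292.7]
tcp_rot: [3.142, 0.0, 0.0]
ft_force: [0.5, -0.3, -1.5]
opening: 0.283
[ 501.40302775 -111.88636357  292.65454821] [ 0.54731307 -0.34512883 -1.54998254]
```

```bash
python3 -m pendant '[{"x":0,"y":0,"z":0.006,"rx":0,"ry":0,"rz":0,"jaw":0},{"x":0,"y":0,"z":0.006,"rx":0,"ry":0,"rz":0,"jaw":0},{"x":0,"y":0,"z":0.006,"rx":0,"ry":0,"rz":0,"jaw":0}]'; python3 -m pendant '[{"x":0,"y":0,"z":0.006,"rx":0,"ry":0,"rz":0,"jaw":0},{"x":0,"y":0,"z":0.006,"rx":0,"ry":0,"rz":0,"jaw":0},{"x":0,"y":0,"z":0.006,"rx":0,"ry":0,"rz":0,"jaw":0}]'; python3 -c "
from h import *
print(env.state()['eef_pos'],env.state()['ft_force'])"
```

```text
t: 30.8
eef_pos: [501.4, -111.9, 291.8]
tcp_rot: [3.142, -0.0, -0.0]
ft_force: [0.1, 0.2, -0.9]
opening: 0.278
t: 31.18
eef_pos: [501.4, -111.9, 291.0]
tcp_rot: [3.141, -0.0, 0.0]
ft_force: [0.3, 0.4, 2.2]
opening: 0.279
[ 501.41751832 -111.87917786  291.02009519] [0.34080356 0.4484339  2.19376872]
```

Contact came at TCP z ≈ 291.4, putting the tip at 9.9 mm, which agrees with the panel's 10 mm top. I'll back off to TCP z ≈ 293.7, about 12.2 mm at the tip and so just over the 12 mm seam, and start slightly before the seam's end.

```bash
python3 -m pendant '[{"x":0,"y":0.008,"z":-0.018,"rx":0,"ry":0,"rz":0,"jaw":0},{"x":0,"y":0.008,"z":-0.018,"rx":0,"ry":0,"rz":0,"jaw":0},{"x":0,"y":0.008,"z":-0.018,"rx":0,"ry":0,"rz":0,"jaw":0}]'; python3 -c "
from h import *
print(env.state()['eef_pos'],env.state()['ft_force'],go([501.4,-113.5,293.7],0))"
```

```text
t: 31.55
eef_pos: [501.4, -113.1, 293.5]
tcp_rot: [3.142, 0.0, -0.0]
ft_force: [-1.1, 0.7, -1.1]
opening: 0.28
[ 501.35234296 -113.09455103  293.4951756 ] [-1.10600192  0.68503784 -1.06417536] (array([ 0.0003,  0.0027, -0.0014]), array([ 0.0001,  0.0002, -0.0001]))
```

```bash
python3 -m pendant '[{"x":0,"y":-0.025,"z":0,"rx":0,"ry":0,"rz":0,"jaw":0},{"x":0,"y":-0.05,"z":0,"rx":0,"ry":0,"rz":0,"jaw":0},{"x":0,"y":-0.075,"z":0,"rx":0,"ry":0,"rz":0,"jaw":0},{"x":0,"y":-0.1,"z":0,"rx":0,"ry":0,"rz":0,"jaw":0},{"x":0,"y":-0.125,"z":0,"rx":0,"ry":0,"rz":0,"jaw":0},{"x":0,"y":-0.15,"z":0,"rx":0,"ry":0,"rz":0,"jaw":0},{"x":0,"y":-0.175,"z":0,"rx":0,"ry":0,"rz":0,"jaw":0},{"x":0,"y":-0.2,"z":0,"rx":0,"ry":0,"rz":0,"jaw":0},{"x":0,"y":-0.225,"z":0,"rx":0,"ry":0,"rz":0,"jaw":0},{"x":0,"y":-0.25,"z":0,"rx":0,"ry":0,"rz":0,"jaw":0}]'
```

```text
t: 32.8
eef_pos: [501.4, -75.3, 293.6]
tcp_rot: [3.142, -0.0, 0.0]
ft_force: [-0.1, -0.0, -1.2]
opening: 0.279
```

```bash
python3 -m pendant '[{"x":0,"y":-0.025,"z":0,"rx":0,"ry":0,"rz":0,"jaw":0},{"x":0,"y":-0.05,"z":0,"rx":0,"ry":0,"rz":0,"jaw":0},{"x":0,"y":-0.075,"z":0,"rx":0,"ry":0,"rz":0,"jaw":0},{"x":0,"y":-0.1,"z":0,"rx":0,"ry":0,"rz":0,"jaw":0},{"x":0,"y":-0.125,"z":0,"rx":0,"ry":0,"rz":0,"jaw":0},{"x":0,"y":-0.15,"z":0,"rx":0,"ry":0,"rz":0,"jaw":0},{"x":0,"y":-0.175,"z":0,"rx":0,"ry":0,"rz":0,"jaw":0},{"x":0,"y":-0.2,"z":0,"rx":0,"ry":0,"rz":0,"jaw":0},{"x":0,"y":-0.225,"z":0,"rx":0,"ry":0,"rz":0,"jaw":0},{"x":-0.001,"y":-0.25,"z":0,"rx":0,"ry":0,"rz":0,"jaw":0}]'; python3 -m pendant '[{"x":0,"y":-0.025,"z":0,"rx":0,"ry":0,"rz":0,"jaw":0},{"x":0,"y":-0.05,"z":0,"rx":0,"ry":0,"rz":0,"jaw":0},{"x":0,"y":-0.075,"z":0,"rx":0,"ry":0,"rz":0,"jaw":0},{"x":0,"y":-0.1,"z":0,"rx":0,"ry":0,"rz":0,"jaw":0},{"x":0,"y":-0.127,"z":0,"rx":0,"ry":0,"rz":0,"jaw":0},{"x":0.0175,"y":-0.145,"z":0,"rx":0,"ry":0,"rz":0,"jaw":0},{"x":0.035,"y":-0.163,"z":0,"rx":0,"ry":0,"rz":0,"jaw":0},{"x":0.0525,"y":-0.18,"z":0,"rx":0,"ry":0,"rz":0,"jaw":0},{"x":0.07,"y":-0.198,"z":0,"rx":0,"ry":0,"rz":0,"jaw":0},{"x":0.0875,"y":-0.216,"z":0,"rx":0,"ry":0,"rz":0,"jaw":0}]'; python3 - <<'E'
from h import *
p=env.state()['eef_pos'];print(p)
s=cam("scene"); crop(s,215,175,305,255,8,"s16")
tip=p-[0,0,281.5]; print((proj(s,[tip])-[215,175])*8)
E
```

```text
t: 34.05
eef_pos: [501.2, -37.8, 293.6]
tcp_rot: [3.141, 0.0, 0.0]
ft_force: [0.6, 0.1, -0.9]
opening: 0.279
t: 35.3
eef_pos: [514.6, -5.5, 293.5]
tcp_rot: [3.142, 0.0, 0.0]
ft_force: [-0.3, 0.7, -1.5]
opening: 0.282
[514.56224635  -5.51416761 293.54113069]
[[445.74788455 360.73228312]]
```

View pics/s16.png

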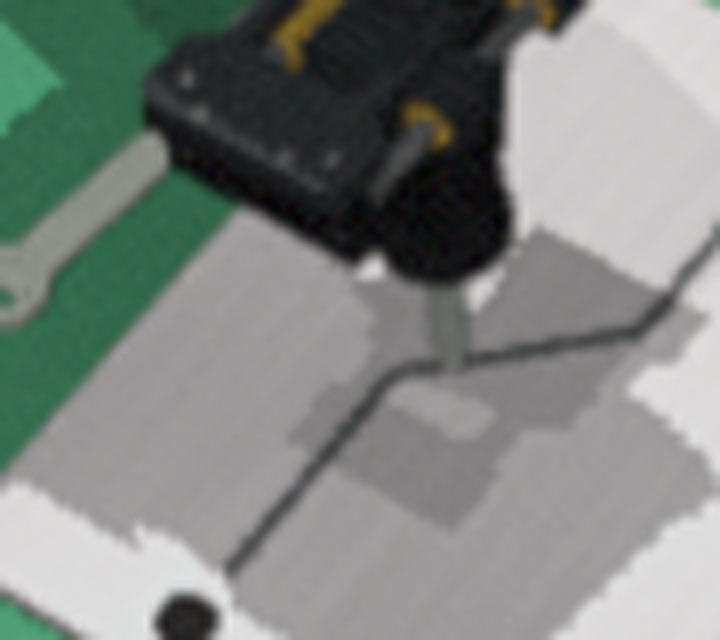

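The tip at s16 (453,362) sits right on the seam. Continue.

```bash
python3 -m pendant '[{"x":0.0175,"y":-0.018,"z":0,"rx":0,"ry":0,"rz":0,"jaw":0},{"x":0.035,"y":-0.036,"z":0,"rx":0,"ry":0,"rz":0,"jaw":0},{"x":0.0525,"y":-0.054,"z":0,"rx":0,"ry":0,"rz":0,"jaw":0},{"x":0.07,"y":-0.072,"z":0,"rx":0,"ry":0,"rz":0,"jaw":0},{"x":0.0875,"y":-0.09,"z":0,"rx":0,"ry":0,"rz":0,"jaw":0},{"x":0.105,"y":-0.108,"z":0,"rx":0,"ry":0,"rz":0,"jaw":0},{"x":0.1225,"y":-0.126,"z":0,"rx":0,"ry":0,"rz":0,"jaw":0},{"x":0.14,"y":-0.144,"z":0,"rx":0,"ry":0,"rz":0,"jaw":0},{"x":0.1575,"y":-0.162,"z":0,"rx":0,"ry":0,"rz":0,"jaw":0},{"x":0.175,"y":-0.18,"z":0,"rx":0,"ry":0,"rz":0,"jaw":0}]'; python3 -m pendant '[{"x":0.018,"y":-0.0187,"z":0,"rx":0,"ry":0,"rz":0,"jaw":0},{"x":0.036,"y":-0.0374,"z":0,"rx":0,"ry":0,"rz":0,"jaw":0},{"x":0.054,"y":-0.056,"z":0,"rx":0,"ry":0,"rz":0,"jaw":0},{"x":0.072,"y":-0.075,"z":0,"rx":0,"ry":0,"rz":0,"jaw":0},{"x":0.09,"y":-0.0935,"z":0,"rx":0,"ry":0,"rz":0,"jaw":0},{"x":0.108,"y":-0.112,"z":0,"rx":0,"ry":0,"rz":0,"jaw":0},{"x":0.127,"y":-0.131,"z":0,"rx":0,"ry":0,"rz":0,"jaw":0},{"x":0.127,"y":-0.156,"z":0,"rx":0,"ry":0,"rz":0,"jaw":0},{"x":0.127,"y":-0.181,"z":0,"rx":0,"ry":0,"rz":0,"jaw":0},{"x":0.127,"y":-0.206,"z":0,"rx":0,"ry":0,"rz":0,"jaw":0}]'; python3 - <<'E'
from h import *
p=env.state()['eef_pos'];print(p)
s=cam("scene"); crop(s,235,155,325,235,8,"s17")
E
```

```text
t: 36.6
eef_pos: [540.8, 21.5, 293.6]
tcp_rot: [3.142, -0.0, -0.0]
ft_force: [-0.2, 1.3, -1.0]
opening: 0.285
t: 37.85
eef_pos: [559.6, 52.5, 293.6]
tcp_rot: [3.141, 0.0, 0.0]
ft_force: [0.2, 1.0, -0.8]
opening: 0.278
[559.57654001  52.51896223 293.57480887]
```

View pics/s17.png

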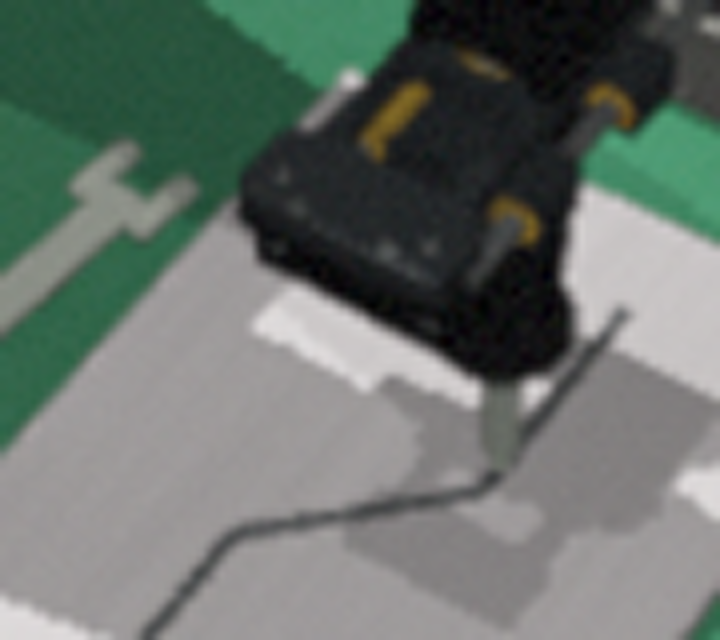

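On the seam: the tip at s17 (503,468) against the seam line at about (505,468). Last leg.

```bash
python3 -m pendant '[{"x":0,"y":-0.025,"z":0,"rx":0,"ry":0,"rz":0,"jaw":0},{"x":0,"y":-0.05,"z":0,"rx":0,"ry":0,"rz":0,"jaw":0},{"x":0,"y":-0.075,"z":0,"rx":0,"ry":0,"rz":0,"jaw":0},{"x":0,"y":-0.1,"z":0,"rx":0,"ry":0,"rz":0,"jaw":0},{"x":0,"y":-0.125,"z":0,"rx":0,"ry":0,"rz":0,"jaw":0},{"x":0,"y":-0.15,"z":0,"rx":0,"ry":0,"rz":0,"jaw":0},{"x":0,"y":-0.175,"z":0,"rx":0,"ry":0,"rz":0,"jaw":0},{"x":0,"y":-0.2,"z":0,"rx":0,"ry":0,"rz":0,"jaw":0},{"x":0,"y":-0.225,"z":0,"rx":0,"ry":0,"rz":0,"jaw":0},{"x":0,"y":-0.25,"z":0,"rx":0,"ry":0,"rz":0,"jaw":0}]'; python3 -m pendant '[{"x":0,"y":-0.025,"z":0,"rx":0,"ry":0,"rz":0,"jaw":0},{"x":0,"y":-0.05,"z":0,"rx":0,"ry":0,"rz":0,"jaw":0},{"x":0,"y":-0.075,"z":0,"rx":0,"ry":0,"rz":0,"jaw":0},{"x":0,"y":-0.1,"z":0,"rx":0,"ry":0,"rz":0,"jaw":0},{"x":0,"y":-0.125,"z":0,"rx":0,"ry":0,"rz":0,"jaw":0},{"x":0,"y":-0.15,"z":0,"rx":0,"ry":0,"rz":0,"jaw":0},{"x":0,"y":-0.175,"z":0,"rx":0,"ry":0,"rz":0,"jaw":0},{"x":0,"y":-0.2,"z":0,"rx":0,"ry":0,"rz":0,"jaw":0},{"x":0,"y":-0.225,"z":0,"rx":0,"ry":0,"rz":0,"jaw":0},{"x":0,"y":-0.25,"z":0,"rx":0,"ry":0,"rz":0,"jaw":0}]'; python3 -m pendant '[{"x":0,"y":-0.02,"z":0,"rx":0,"ry":0,"rz":0,"jaw":0},{"x":0,"y":-0.04,"z":0,"rx":0,"ry":0,"rz":0,"jaw":0},{"x":0,"y":-0.052,"z":0,"rx":0,"ry":0,"rz":0,"jaw":0},{"x":0,"y":-0.052,"z":0,"rx":0,"ry":0,"rz":0,"jaw":0},{"x":0,"y":-0.052,"z":0,"rx":0,"ry":0,"rz":0,"jaw":0}]'; python3 - <<'E'
from h import *
p=env.state()['eef_pos'];print(p)
s=cam("scene"); crop(s,265,135,355,215,8,"s18")
E
```

```text
t: 39.15
eef_pos: [559.7, 90.0, 293.6]
tcp_rot: [3.141, -0.0, 0.0]
ft_force: [-0.8, -0.6, -0.6]
opening: 0.28
t: 40.4
eef_pos: [559.7, 127.5, 293.5]
tcp_rot: [3.142, 0.0, -0.0]
ft_force: [-0.5, 0.2, -1.3]
opening: 0.281
t: 41.02
eef_pos: [559.7, 135.0, 293.6]
tcp_rot: [3.141, -0.0, 0.0]
ft_force: [0.5, -0.2, -1.6]
opening: 0.28
[559.66321576 134.95857258 293.57874024]
```

View pics/s18.png

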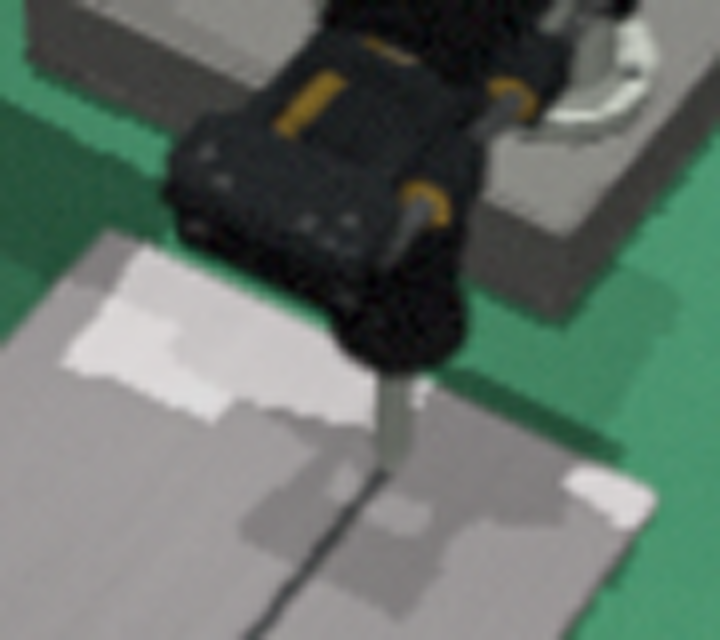

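The tip covers the seam's far end at s18 (390,465). Lift and return to the rest.

```bash
python3 -m pendant '[{"x":0,"y":0,"z":-0.2,"rx":0,"ry":0,"rz":0,"jaw":0},{"x":0,"y":0,"z":-0.5,"rx":0,"ry":0,"rz":0,"jaw":0},{"x":0,"y":0,"z":-0.8,"rx":0,"ry":0,"rz":0,"jaw":0},{"x":0,"y":0,"z":-0.8,"rx":0,"ry":0,"rz":0,"jaw":0}]';python3 -m pendant '[{"x":0.03,"y":0.25,"z":0,"rx":0,"ry":0,"rz":0,"jaw":0},{"x":0.06,"y":0.55,"z":0,"rx":0,"ry":0,"rz":0,"jaw":0},{"x":0.1,"y":0.9,"z":0,"rx":0,"ry":0,"rz":0,"jaw":0}]';python3 -m pendant '[{"x":0.03,"y":0.3,"z":0,"rx":0,"ry":0,"rz":0,"jaw":0},{"x":0.06,"y":0.6,"z":0,"rx":0,"ry":0,"rz":0,"jaw":0},{"x":0.1,"y":0.9,"z":0,"rx":0,"ry":0,"rz":0,"jaw":0}]'; python3 -m pendant '[{"x":0.03,"y":0.3,"z":0,"rx":0,"ry":0,"rz":0,"jaw":0},{"x":0.06,"y":0.6,"z":0,"rx":0,"ry":0,"rz":0,"jaw":0},{"x":0.1,"y":0.85,"z":0,"rx":0,"ry":0,"rz":-0.09,"jaw":0},{"x":0.1,"y":0.85,"z":0,"rx":0,"ry":0,"rz":-0.176,"jaw":0},{"x":0.1,"y":0.85,"z":0,"rx":0,"ry":0,"rz":-0.176,"jaw":0}]'; python3 -c "
from h import *
print(env.state()['eef_pos'],go([611.2,-340.2,410],0.138))"
```

```text
t: 41.58
eef_pos: [559.7, 135.0, 416.8]
tcp_rot: [-3.141, -0.006, -0.0]
ft_force: [-0.4, -0.9, -2.3]
opening: 0.279
t: 41.95
eef_pos: [574.5, -1.0, 412.3]
tcp_rot: [-3.141, 0.002, 0.001]
ft_force: [0.7, -0.7, -1.0]
opening: 0.281
t: 42.32
eef_pos: [589.5, -136.6, 412.2]
tcp_rot: [-3.141, 0.002, -0.0]
ft_force: [1.4, 0.3, -1.4]
opening: 0.274
t: 42.95
eef_pos: [604.5, -262.9, 412.0]
tcp_rot: [-3.14, 0.002, 0.137]
ft_force: [0.4, 1.2, -1.5]
opening: 0.282
[ 604.50263113 -262.90854144  411.99237784] (array([-0.0261,  0.5166,  0.0127]), array([-0.0016,  0.0022, -0.0012]))
```

```bash
python3 -m pendant '[{"x":-0.013,"y":0.25,"z":0,"rx":0,"ry":0,"rz":0,"jaw":0},{"x":-0.026,"y":0.42,"z":0,"rx":0,"ry":0,"rz":0,"jaw":0},{"x":-0.026,"y":0.515,"z":0,"rx":0,"ry":0,"rz":0,"jaw":0},{"x":-0.026,"y":0.515,"z":0,"rx":0,"ry":0,"rz":0,"jaw":0},{"x":-0.026,"y":0.515,"z":0.08,"rx":0,"ry":0,"rz":0,"jaw":0},{"x":-0.026,"y":0.515,"z":0.08,"rx":0,"ry":0,"rz":0,"jaw":0}]'; python3 - <<'E'
from h import *
print(env.state()['eef_pos'],go([611.2,-340.2,307.5],0.138))
s=cam("scene"); crop(s,160,250,290,380,5,"s19")
E
```

```text
t: 43.7
eef_pos: [611.4, -338.6, 400.3]
tcp_rot: [-3.14, 0.002, 0.139]
ft_force: [0.1, 0.7, -2.1]
opening: 0.278
[ 611.43431992 -338.64662481  400.28923868] (array([-0.002 ,  0.011 ,  0.6186]), array([-0.0019,  0.002 ,  0.0012]))
```

View pics/s19.png

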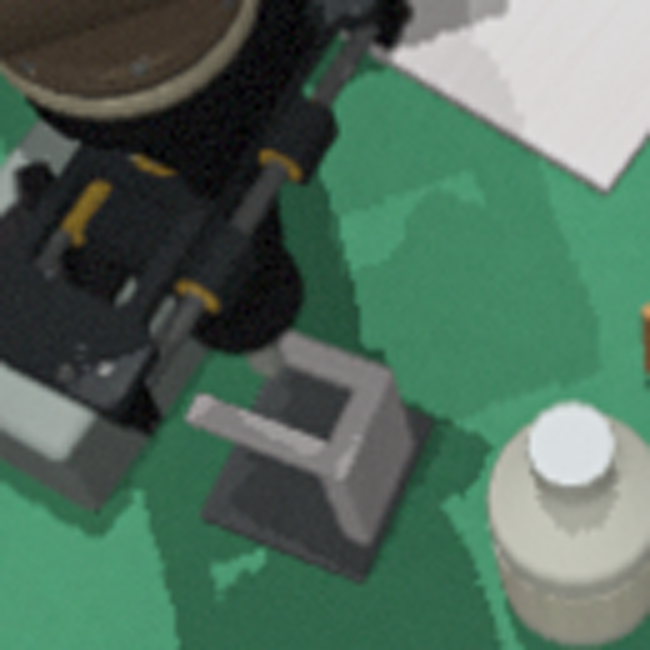

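The tip is above the fork, which hasn't moved. Lower straight in.

```bash
python3 -m pendant '[{"x":-0.001,"y":0.01,"z":0.05,"rx":0,"ry":0,"rz":0,"jaw":0},{"x":-0.001,"y":0.01,"z":0.15,"rx":0,"ry":0,"rz":0,"jaw":0},{"x":-0.001,"y":0.01,"z":0.25,"rx":0,"ry":0,"rz":0,"jaw":0},{"x":-0.001,"y":0.01,"z":0.35,"rx":0,"ry":0,"rz":0,"jaw":0},{"x":-0.001,"y":0.01,"z":0.45,"rx":0,"ry":0,"rz":0,"jaw":0},{"x":-0.001,"y":0.01,"z":0.53,"rx":0,"ry":0,"rz":0,"jaw":0},{"x":-0.001,"y":0.01,"z":0.57,"rx":0,"ry":0,"rz":0,"jaw":0},{"x":-0.001,"y":0.01,"z":0.585,"rx":0,"ry":0,"rz":0,"jaw":0},{"x":-0.001,"y":0.01,"z":0.585,"rx":0,"ry":0,"rz":0,"jaw":0},{"x":-0.001,"y":0.01,"z":0.585,"rx":0,"ry":0,"rz":0,"jaw":0}]'; python3 -c "
from h import *
print(env.state()['eef_pos'],go([611.2,-340.2,306.8],0.138))"
```

```text
t: 45.0
eef_pos: [611.5, -341.1, 314.4]
tcp_rot: [3.141, -0.001, 0.138]
ft_force: [-0.8, 0.1, -1.2]
opening: 0.275
[ 611.5438823  -341.06164874  314.36624896] (array([-0.0015, -0.006 ,  0.0504]), array([ 0.0008, -0.0008,  0.0002]))
```

```bash
python3 -m pendant '[{"x":-0.001,"y":-0.005,"z":0.02,"rx":0,"ry":0,"rz":0,"jaw":0},{"x":-0.001,"y":-0.005,"z":0.04,"rx":0,"ry":0,"rz":0,"jaw":0},{"x":-0.001,"y":-0.005,"z":0.05,"rx":0,"ry":0,"rz":0,"jaw":0},{"x":-0.001,"y":-0.005,"z":0.05,"rx":0,"ry":0,"rz":0,"jaw":0},{"x":-0.001,"y":-0.005,"z":0.05,"rx":0,"ry":0,"rz":0,"jaw":0}]'; python3 -c "
from h import *
print(env.state()['eef_pos'],env.state()['ft_force'])"
```

```text
t: 45.62
eef_pos: [611.2, -340.2, 306.5]
tcp_rot: [3.142, 0.0, 0.138]
ft_force: [-2.1, 1.5, 2.3]
opening: 0.278
[ 611.23066264 -340.24395113  306.50699651] [-2.05289041  1.4520472   2.25348898]
```

Seated (+3.8 N), at the same pose as the pick. Open gently, rise, and look.

```bash
python3 -m pendant '[{"x":0,"y":0,"z":0,"rx":0,"ry":0,"rz":0,"jaw":0.4},{"x":0,"y":0,"z":0,"rx":0,"ry":0,"rz":0,"jaw":0.6},{"x":0,"y":0,"z":0,"rx":0,"ry":0,"rz":0,"jaw":0.8},{"x":0,"y":0,"z":0,"rx":0,"ry":0,"rz":0,"jaw":0.8},{"x":0,"y":0,"z":0,"rx":0,"ry":0,"rz":0,"jaw":0.8},{"x":0,"y":0,"z":-0.1,"rx":0,"ry":0,"rz":0,"jaw":0.8},{"x":0,"y":0,"z":-0.3,"rx":0,"ry":0,"rz":0,"jaw":0.8},{"x":0,"y":0,"z":-0.6,"rx":0,"ry":0,"rz":0,"jaw":0.8},{"x":0,"y":0,"z":-0.85,"rx":0,"ry":0,"rz":0,"jaw":0.8},{"x":0,"y":0,"z":-0.85,"rx":0,"ry":0,"rz":0,"jaw":0.8}]'; python3 - <<'E'
from h import *
print(env.state()['eef_pos'],go([484,-343,434],np.radians(-39.5)))
s=cam("scene"); crop(s,130,230,300,380,4,"s20")
t=cam("top"); crop(t,370,130,490,280,4,"t20")
E
```

```text
t: 46.88
eef_pos: [611.1, -340.1, 438.4]
tcp_rot: [3.137, -0.005, 0.138]
ft_force: [-0.4, -0.7, -0.6]
opening: 0.801
[ 611.07815991 -340.09980549  438.42198402] (array([-0.8419, -0.0978,  0.0249]), array([ 0.0029, -0.0084,  1.0539]))
```

View pics/s20.png

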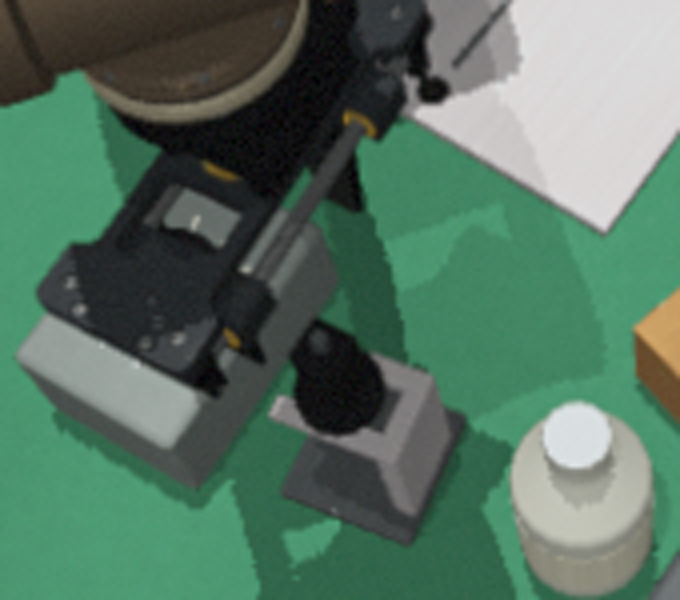

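View pics/t20.png

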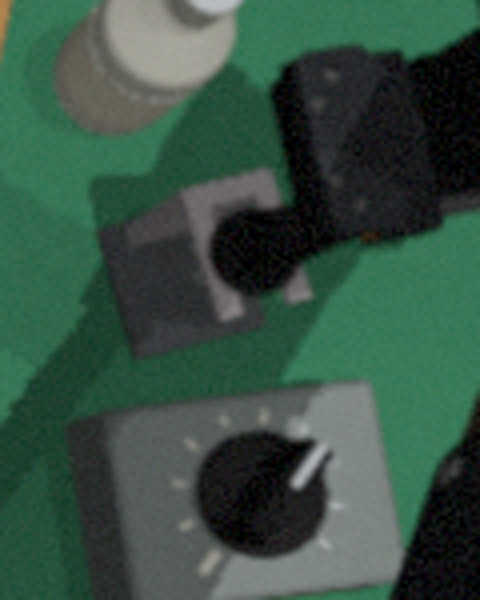

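The probe hangs in the fork as before and the dial still points at six. Now the dial.

```bash
python3 -m pendant '[{"x":-0.25,"y":-0.03,"z":0,"rx":0,"ry":0,"rz":0.2,"jaw":0.6},{"x":-0.5,"y":-0.06,"z":0,"rx":0,"ry":0,"rz":0.4,"jaw":0.6},{"x":-0.842,"y":-0.098,"z":0,"rx":0,"ry":0,"rz":0.6,"jaw":0.6},{"x":-0.842,"y":-0.098,"z":0,"rx":0,"ry":0,"rz":0.8,"jaw":0.6},{"x":-0.842,"y":-0.098,"z":0,"rx":0,"ry":0,"rz":1,"jaw":0.6},{"x":-0.842,"y":-0.098,"z":0,"rx":0,"ry":0,"rz":1,"jaw":0.6}]'; python3 -c "
from h import *
print(env.state()['eef_pos'],go([484,-343,315],np.radians(-39.3)))"
```

```text
t: 47.72
eef_pos: [484.0, -343.2, 433.0]
tcp_rot: [-3.141, 0.002, -0.646]
ft_force: [0.9, 0.1, 0.0]
opening: 0.602
[ 484.02893537 -343.16068376  432.95008381] (array([ 5.000e-04, -7.000e-04,  7.863e-01]), array([-0.0001,  0.0021,  0.0505]))
```

```bash
python3 -m pendant '[{"x":0,"y":0,"z":0.3,"rx":0,"ry":0,"rz":0.05,"jaw":0.6},{"x":0,"y":0,"z":0.55,"rx":0,"ry":0,"rz":0.05,"jaw":0.6},{"x":0,"y":0,"z":0.75,"rx":0,"ry":0,"rz":0.05,"jaw":0.6},{"x":0,"y":0,"z":0.78,"rx":0,"ry":0,"rz":0.05,"jaw":0.6},{"x":0,"y":0,"z":0.78,"rx":0,"ry":0,"rz":0.05,"jaw":0.6}]'; python3 - <<'E'
from h import *
print(env.state()['eef_pos'],go([484,-343,280],np.radians(-39.3)))
s=cam("scene"); crop(s,90,200,250,360,4,"s21")
E
```

```text
t: 48.35
eef_pos: [484.3, -343.3, 317.2]
tcp_rot: [3.142, -0.0, -0.685]
ft_force: [0.4, 0.0, 0.4]
opening: 0.598
[ 484.34413239 -343.28463248  317.18491588] (array([-0.003 , -0.    ,  0.2479]), array([ 0.    , -0.0001,  0.0015]))
```

View pics/s21.png

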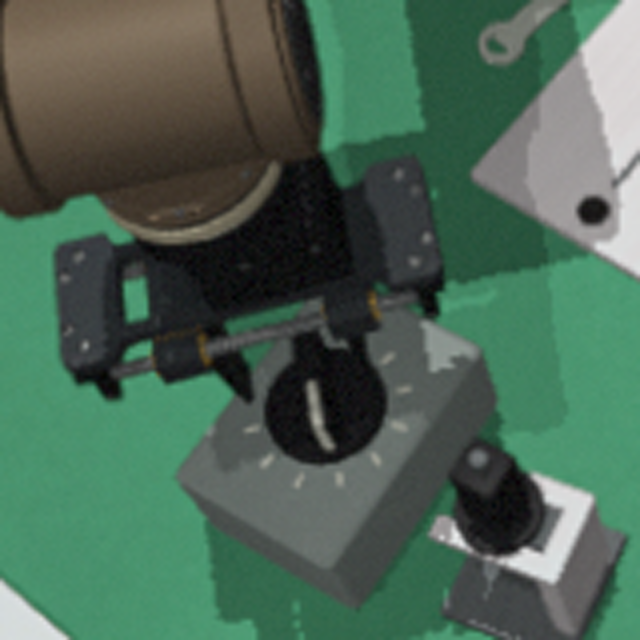

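The jaws straddle the bar. Descend, grip, then turn counter-clockwise 180°.

```bash
python3 -m pendant '[{"x":-0.001,"y":0,"z":0.12,"rx":0,"ry":0,"rz":0,"jaw":0.6},{"x":-0.001,"y":0,"z":0.22,"rx":0,"ry":0,"rz":0,"jaw":0.6},{"x":-0.001,"y":0,"z":0.247,"rx":0,"ry":0,"rz":0,"jaw":0.6},{"x":-0.001,"y":0,"z":0.247,"rx":0,"ry":0,"rz":0,"jaw":0.6},{"x":-0.001,"y":0,"z":0.247,"rx":0,"ry":0,"rz":0,"jaw":0.3},{"x":-0.001,"y":0,"z":0.247,"rx":0,"ry":0,"rz":0,"jaw":0},{"x":-0.001,"y":0,"z":0.247,"rx":0,"ry":0,"rz":0,"jaw":0},{"x":-0.001,"y":0,"z":0.247,"rx":0,"ry":0,"rz":0,"jaw":0},{"x":-0.001,"y":0,"z":0.247,"rx":0,"ry":0,"rz":0,"jaw":0},{"x":-0.001,"y":0,"z":0.247,"rx":0,"ry":0,"rz":0,"jaw":0}]';python3 -m pendant '[{"x":0,"y":0,"z":0,"rx":0,"ry":0,"rz":0,"jaw":0},{"x":0,"y":0,"z":0,"rx":0,"ry":0,"rz":0,"jaw":0},{"x":0,"y":0,"z":0,"rx":0,"ry":0,"rz":0,"jaw":0}]'
```

```text
t: 49.65
eef_pos: [484.1, -342.9, 279.9]
tcp_rot: [-3.141, -0.0, -0.686]
ft_force: [0.9, 1.7, 0.6]
opening: 0.166
t: 50.02
eef_pos: [484.1, -343.0, 279.8]
tcp_rot: [-3.141, -0.0, -0.686]
ft_force: [1.9, 3.4, 2.1]
opening: 0.166
```

```bash
for i in 1 2 3; do python3 -m pendant '[{"x":0,"y":0,"z":0,"rx":0,"ry":0,"rz":-0.15,"jaw":0},{"x":0,"y":0,"z":0,"rx":0,"ry":0,"rz":-0.3,"jaw":0},{"x":0,"y":0,"z":0,"rx":0,"ry":0,"rz":-0.45,"jaw":0},{"x":0,"y":0,"z":0,"rx":0,"ry":0,"rz":-0.6,"jaw":0},{"x":0,"y":0,"z":0,"rx":0,"ry":0,"rz":-0.75,"jaw":0},{"x":0,"y":0,"z":0,"rx":0,"ry":0,"rz":-0.9,"jaw":0},{"x":0,"y":0,"z":0,"rx":0,"ry":0,"rz":-1,"jaw":0},{"x":0,"y":0,"z":0,"rx":0,"ry":0,"rz":-1,"jaw":0},{"x":0,"y":0,"z":0,"rx":0,"ry":0,"rz":-1,"jaw":0}]'; done; python3 -c "
from h import *
print(env.state()['moment'],env.state()['joints'])"
```

```text
t: 51.15
eef_pos: [484.0, -343.1, 279.9]
tcp_rot: [3.141, -0.0, 0.097]
ft_force: [1.1, 0.1, 1.1]
opening: 0.166
t: 52.28
eef_pos: [484.1, -343.3, 279.9]
tcp_rot: [3.141, 0.0, 0.882]
ft_force: [3.0, -1.7, -0.4]
opening: 0.168
t: 53.4
eef_pos: [484.3, -343.3, 279.8]
tcp_rot: [3.141, 0.001, 1.666]
ft_force: [5.0, -2.0, -1.5]
opening: 0.167
[-0.64604308 -1.16060054 -0.02959137] [-7.27895589e-01  5.95773757e-01  1.75923200e+00  2.93224556e-05
  7.85086452e-01 -8.23567507e-01]
```

```bash
python3 -m pendant '[{"x":0,"y":0,"z":0,"rx":0,"ry":0,"rz":-0.15,"jaw":0},{"x":0,"y":0,"z":0,"rx":0,"ry":0,"rz":-0.3,"jaw":0},{"x":0,"y":0,"z":0,"rx":0,"ry":0,"rz":-0.45,"jaw":0},{"x":0,"y":0,"z":0,"rx":0,"ry":0,"rz":-0.6,"jaw":0},{"x":0,"y":0,"z":0,"rx":0,"ry":0,"rz":-0.75,"jaw":0},{"x":0,"y":0,"z":0,"rx":0,"ry":0,"rz":-0.88,"jaw":0},{"x":0,"y":0,"z":0,"rx":0,"ry":0,"rz":-0.95,"jaw":0},{"x":0,"y":0,"z":0,"rx":0,"ry":0,"rz":-0.98,"jaw":0},{"x":0,"y":0,"z":0,"rx":0,"ry":0,"rz":-0.98,"jaw":0}]'; python3 -c "
from h import *
print(env.state()['moment'])"; python3 -m pendant '[{"x":0,"y":0,"z":0,"rx":0,"ry":0,"rz":0,"jaw":0.6},{"x":0,"y":0,"z":0,"rx":0,"ry":0,"rz":0,"jaw":0.6},{"x":0,"y":0,"z":0,"rx":0,"ry":0,"rz":0,"jaw":0.6},{"x":0,"y":0,"z":0,"rx":0,"ry":0,"rz":0,"jaw":0.6},{"x":0,"y":0,"z":-0.2,"rx":0,"ry":0,"rz":0,"jaw":0.6},{"x":0,"y":0,"z":-0.5,"rx":0,"ry":0,"rz":0,"jaw":0.6},{"x":0,"y":0,"z":-0.8,"rx":0,"ry":0,"rz":0,"jaw":0.6},{"x":0,"y":0,"z":-1,"rx":0,"ry":0,"rz":0,"jaw":0.6}]'; python3 -c "
from h import *
print(go([334,-400,434],2.43))"
```

```text
t: 54.52
eef_pos: [484.4, -343.2, 279.9]
tcp_rot: [3.141, 0.002, 2.437]
ft_force: [5.5, -1.0, -0.8]
opening: 0.164
[-0.38837502 -1.44848467  0.1572036 ]
t: 55.52
eef_pos: [483.9, -342.9, 432.0]
tcp_rot: [-3.142, 0.002, 2.439]
ft_force: [-1.2, -0.5, 0.4]
opening: 0.6
(array([ 0.5167, -0.9359, -0.0142]), array([-0.0001,  0.0024,  0.0117]))
```

Move the arm clear to see everything.

```bash
python3 -m pendant '[{"x":0.2,"y":-0.35,"z":0,"rx":0,"ry":0,"rz":0,"jaw":0.6},{"x":0.4,"y":-0.7,"z":0,"rx":0,"ry":0,"rz":0,"jaw":0.6},{"x":0.52,"y":-0.93,"z":0,"rx":0,"ry":0,"rz":0,"jaw":0.6},{"x":0.52,"y":-0.93,"z":0,"rx":0,"ry":0,"rz":0,"jaw":0.6}]'; python3 - <<'E'
from h import *
s=cam("scene"); t=cam("top")
for c in(s,t): cv2.imwrite(f"pics/{c['n']}22.png",c["img"][:,:,::-1])
crop(t,380,150,500,300,4,"t22"); crop(s,120,220,320,370,4,"s22")
E
```

```text
t: 56.02
eef_pos: [332.5, -399.9, 430.1]
tcp_rot: [-3.141, 0.0, 2.436]
ft_force: [0.5, -0.1, -0.3]
opening: 0.598
```

View pics/scene22.png

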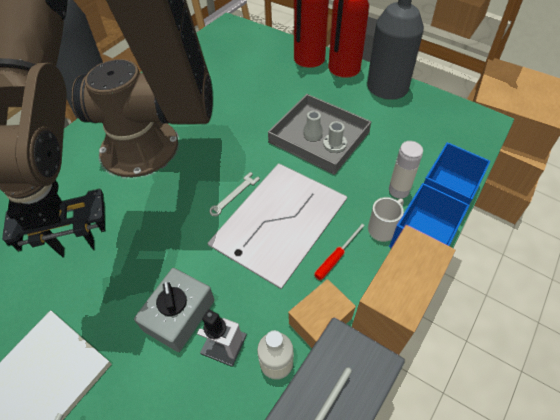

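View pics/top22.png

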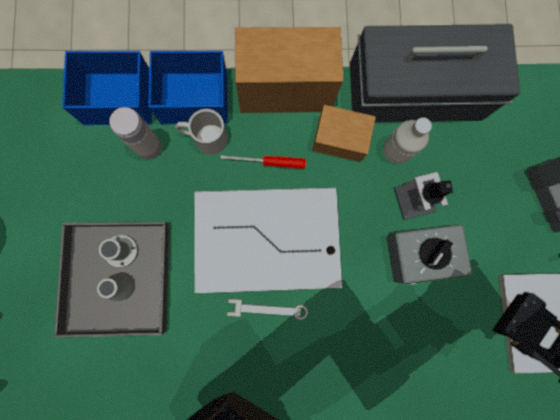

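View pics/t22.png

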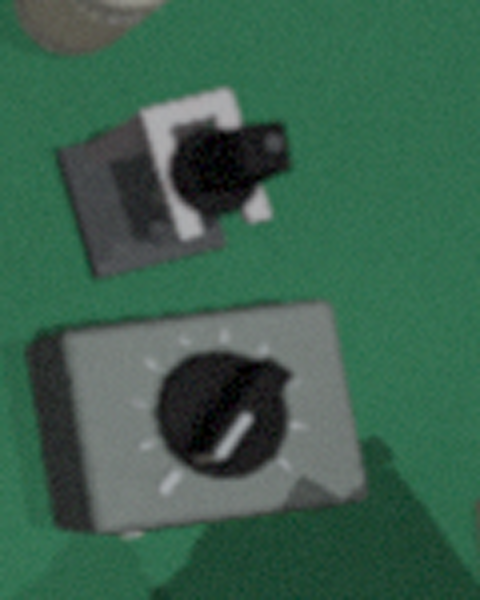

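View pics/s22.png

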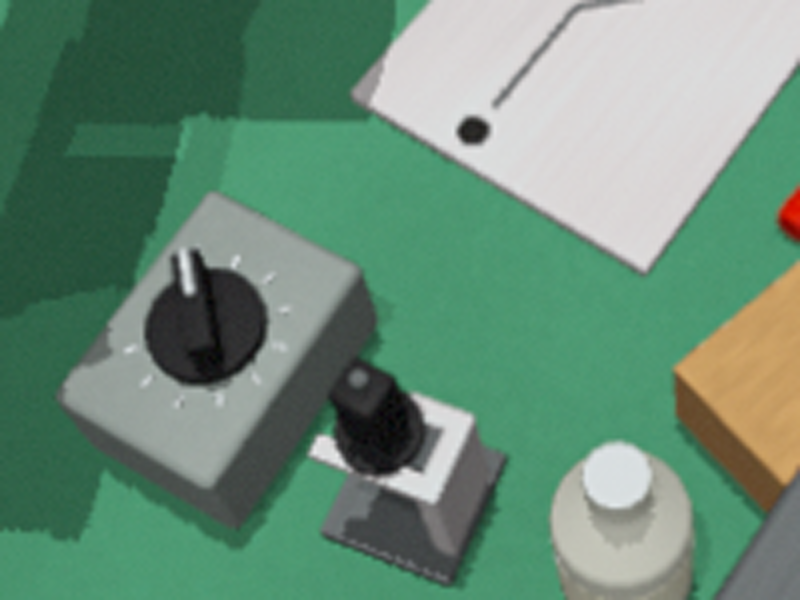

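Final view: both fittings stand in the tray. The reducer has been nudged a little, from scene (304,120) to (313,125), but is well inside. The probe hangs in the rest and the stripe points at the long tick. I'll check the angle, then hand in.

```bash
python3 - <<'E'
from h import *
t=cam("top"); s=cam("scene")
P=plane(t,[(380+x/4-.375,150+y/4-.375) for x,y in [(250,415),(215,457)]],115); Q=plane(s,[(120+x/4-.375,220+y/4-.375) for x,y in [(190,292),(182,250)]],115)
for p in(P,Q): d=p[1]-p[0]; print(p.round(1),np.degrees(np.arctan2(d[1],d[0])))
T=lambda u,v:plane(t,[(u,v)],85)
print(T(107,288),T(110,250))
print(env.state()['ft_force'],env.state()['t'],env.job_done())
E
```

```text
[[ 482.  -343.2  115. ]
 [ 461.3 -323.5  115. ]] 136.4503180821324
[[ 482.7 -339.8  115. ]
 [ 461.9 -323.7  115. ]] 142.30228723863152
[[430.47146371 338.08488324  85.        ]] [[507.2657081  334.93930411  85.        ]]
the job is handed in; nothing more can be done
[ 0.16398718  0.20708549 -0.14326326] 56.225 None
```

I finished the job and handed it in at 56 s of the 210 s allowed; no verdict was reported.

**What I did**
- **Fittings:** only the flange and reducer were present, and both now stand in the tray.
- **Dial out:** I turned it from 3 to 6 clicks. The two views averaged 179° from the off stop, but individually read 183° and 174°.
- **Seam:** I drew the probe along the whole seam from the black mark at about 3 cm/s. The tip was about 12.1 mm above the table, just over the 12 mm seam.
- **Finish:** I hung the probe back in its rest, then turned the dial to the off stop.

**Last checks**
- **Dial at off:** the pointer read 136° and 142° in the two views, against 140.5° for the off tick. That is within one click, and the stripe visibly points at the long tick.
- **Probe:** it went back at the same height it was picked up from and looks the same as at the start.
- **Bench:** the other things look unmoved, and the robot is touching nothing.

**Disagreements**
- **Seam position:** the two cameras differed by 2–2.5 mm. I used roughly the average, leaning toward the scene camera, and pictures along the way showed the tip on the seam.
- **Before the draw:** I lowered the tip at the seam's start to check its height. It touched at about 9.9 mm, matching the panel's 10 mm top rather than the seam's 12 mm.
- **Reducer:** it moved about 3 cm inside the tray after I placed it. It is still standing and well inside.

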